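# Shut the filter door and dip the hydraulic power unit

## Task

The filter of the small hydraulic power unit has been changed and its door still stands open beside the dip tube: push the door shut until it snaps home on its catch. Then pick up the yellow-handled gauge rod from its V-block, slide it down the slanting dip tube until its collar stops on the tube's mouth, draw it right out again and hold it up level for reading, clear of the unit and the whole rod more than 20 cm above the bench. Finish while still holding the rod up, level and at rest in the gripper, with the door still shut; leave the oil can, grease tin, loupe, spanner and screwdriver where they lie.

Things in the scene. Friction and masses are not known exactly. Their poses are not given: they have to be found in the camera images.
- power_unit: Grey-green steel hydraulic power unit fixed on the bench, 150 mm deep (x) x 260 wide (y) x 140 high; fittings on the rear of its top reach 171 mm. Origin in the centre of its underside on the bench, z up; its front face looks along its -x (75 mm from the origin). The -y half of the front is the filter door, the +y half the oil tank with the dip tube.
- filter_door (a joint): Door angle q: 0 shut, growing as it opens (stop 1.95). It hinges at its edge next to the dip tube: from door_hinge it runs along (-sin q, -cos q), its outer face looks along (-cos q, sin q), in the unit's x, y axes. Slightly stiff, it stays where left. A sprung roller catch resists near 0.04 rad (about 6 N at the free edge), then draws it to 0 and holds it: shut is under 0.015.
- door_hinge (a point): Point on the upright hinge axis of the filter door, half-way up it (76 mm above the bench), in the middle of its 10 mm thickness. Axes turn with the door: z up, -y along the door to its free edge (126 mm away), -x square out of the outer face. The door reaches from 18 to 134 mm above the bench.
- door_push (a point): Good point to push: on the door's outer face, 95 mm from the hinge, 18 mm below the door's top edge (116 mm above the bench). Same axes as door_hinge: push along +x. A small knob (18 mm wide, 14 mm proud) sits 46 mm above the bench near the free edge.
- dip_tube: Steel dip tube fixed in the unit's front. Origin in the centre of its flared mouth, 143 mm above the bench; z points out of the tube along its axis, 40 degrees above level, away from the unit's front; the rod goes in along -z. Bore 13 mm; the mouth flares to 23 mm (29 mm outside) over the last 12 mm. It stands 90 mm out of the front and is open into the tank.
- rod_grip (a point): Middle of the yellow round handle of the gauge rod, 16 mm thick and 60 mm long, on the rod's axis. x points along the rod to its tip. The rod weighs about 80 g and starts lying level in the groove of the V-block, its axis 29.5 mm above the bench, the handle overhanging. Roll about x is of no account.
- rod_collar (a point): Centre of the seat face of the brass collar on the gauge rod (28 mm wide, 7 mm thick), the face toward the tip; 43 mm from rod_grip toward the tip. When fully home it lies at the origin of dip_tube.
- rod_tip (a point): Rounded tip of the steel shank of the gauge rod (9 mm thick, smooth, 125 mm from the collar's seat face to the tip; two dark reading rings near the tip). x axis as for rod_grip.
- v_block: Grey steel V-block, 55 x 50 x 40 mm, loose on the bench, groove along its x; origin in the centre of its underside. The rod's shank lies in the groove, the collar 10 mm outside the block, the handle beyond.
- oil_can: Cream oil can with a thin spout, 62 mm wide, 151 mm high, origin under its centre; leave it.
- grease_tin: Small tin with a grey lid, 64 mm wide, 40 mm high, origin under its centre; leave it.
- loupe: Folding steel loupe lying flat, 33 x 68 x 18 mm, origin under its centre; leave it.
- spanner: Open-ended steel spanner lying flat, 36 x 188 x 7 mm (long along its y), origin under its centre; leave it.
- screwdriver: Red screwdriver lying down, 27 x 190 x 26 mm (long along its y), origin under its centre; leave it.
Not all that is in view belongs to the job. Leave any green or red look-alike of the v_block alone.

How it is judged (in metres and radians):
On the way, in this order (a step that is already met when the one before it is completed fails the run):
1. the filter door is fully shut on its catch (value of joint filter_door below 0.015 rad), for 0.2 s.
2. with the door shut, the gauge rod is in the dip tube with its collar home on the tube's mouth (value of joint filter_door below 0.015 rad and distance between rod_collar and dip_tube below 0.005 m and z of rod_tip in the frame of dip_tube below -0.115 m and angle between the x axis of rod_grip and the z axis of dip_tube, either way round below 0.1 rad), for 0.1 s.
3. the gauge rod is drawn right out of the tube in the gripper (z of rod_tip in the frame of dip_tube above 0.005 m and contact force between gauge_rod and the fingers above 0.5 N), for 0.1 s.
At the end, for the whole second after the job is handed in: The door is shut on its catch (under 0.015 rad); the rod, carried by the gripper alone, is at rest (30 mm/s, 0.2 rad/s), level within 0.15 rad, handle and tip both more than 0.20 m above the bench, tip more than 60 mm from the tube's mouth (value of joint filter_door below 0.015 rad and angle between rod_grip's own x axis and vertical between 1.42 and 1.72 rad and height (world z) of each of rod_grip, rod_tip above 0.2 m and distance between rod_tip and dip_tube above 0.06 m and contact force between gauge_rod and the fingers above 0.5 N and contact force between gauge_rod and power_unit below 0.1 N and contact force between gauge_rod and v_block below 0.1 N and linear speed of gauge_rod below 0.03 m/s and angular speed of gauge_rod below 0.2 rad/s); the arm keeps its last pose, push and grip.
It fails at once if the oil can, grease tin or loupe is shifted by more than 30 mm (distance of any of oil_can, grease_tin, loupe from where it was at the start of the episode above 0.03 m).
It fails at once if the spanner or screwdriver is shifted by more than 30 mm (distance of any of spanner, screwdriver from where it was at the start of the episode above 0.03 m).
It fails at once if the oil can is tipped over (angle between oil_can's own z axis and vertical above 0.5 rad).
It also fails if it takes over 64 s, if anything falls off the work surface, if the arm or the gripper's body presses on something with over 40 N, if the wrist force passes 120 N, or if a joint passes its speed limit or range.

## Robot

A 6-joint arm with a two-finger parallel gripper is mounted at the origin on a cart in front of the work surface, level with it; the furniture and walls round the work are solid. World frame = base frame: x ahead of the robot, y to its left, z up, the work surface at z = 0. Lengths are in mm, angles in rad, forces in N, time in s.
With the tool pointing down it reaches from about 375 to 900 mm from the base axis. Payload 3.1 kg.
Tool frame: the origin (TCP) lies midway between the tips of the shut fingers; the grasp point (between the pads) lies arm.grip_depth behind it (arm.grip_depth is the distance from the TCP to the grasp point, in mm); z points along the fingers, y is the direction in which the jaws open and shut (so a half turn about z gives the same grasp; the last joint's range is limited). The gripper opens to 87 mm and grips with 3 to 60 N. Pads are 19 mm wide; open, the fingers measure 117 mm over their backs; the gripper's body (75 mm by 190 mm) begins 51 mm behind the grasp point.
Start: joints at [0.958, 0.527, 1.433, -0, 1.181, -0.178], TCP at [263.226, 566.841, 222.548] pointing down, gripper open.
Joint ranges: [-3.08, 3.08], [-0.75, 2.2], [0.22, 2.44], [-1.43, 4.57], [0, 2.65], [-2.85, 2.85]. Speed limits (rad/s): [2.79, 2.79, 3.14, 3.14, 3.14, 3.14].

## Interface

Orientations are given as a 3x3 rotation matrix whose columns are the frame's x, y, z axes.
In Python, from cell import arm gives the robot as it stands.
- The arm moves only by the shell command python3 -m crank 'ROWS' [FORCE]. ROWS is a JSON object of lists of equal length, an entry for each row: "claw": the closure, from 0 (fully open) to 1 (shut); "linear": the shift along the world's x, y, z in mm, a list of three; "roll": the turn about the world's z in rad. A call has 1 to 12 rows; each row shifts and turns the commanded pose from where the row before left it; what a row does not reach is not made up. A row lasts 1/12 s, in which the tool goes at most 41.7 mm and 7.16 degrees, less where a joint would pass 70% of its speed; a pose out of reach is approached as far as the arm can. A call is refused whole if a number of a shift passes 41.7 or a number of a turn 0.125, either way. A call with a gripper value outside its range is refused whole. The fingers move at their own pace and stop on an object; FORCE is the grip in N (left out, the last holds). Time passes only in rows, so rows that do not move let the fingers close. It gives the time, the measured TCP pose, the force and the opening at its end, in the units of the state.
- arm.read_state(): the state, without advancing time (a new reading comes with each control period).
- arm.grab_frame(name): name is "scene" or "top" or "wrist"; returns (picture, depth): 400x640x3 uint8, red, green, blue; 400x640 float32, mm along the optical axis (not along the pixel's ray), 0 where there is no reading.
- arm.get_calibration(name): a dict with "intrinsics" (3x3 intrinsics, pixels), "position" and "attitude" of the camera in the world; the wrist camera has in their place "mount" (4x4, takes a point from camera to tool coordinates, whose origin is the TCP and whose axes are the flange's). Camera axes: x right, y up, looking along -z (the intrinsics and any distortion apply to the point x, -y, -z); pixel columns grow to the right and rows downward; lengths in mm; the calibration is good to about 2 mm. A picture is of the moment at which its call begins: read the wrist's pose just before it. get_calibration takes no time and is no camera call.
- arm.job_done(): hands the job in, once; it reports no verdict.
The state is a dict: "t": time; "joint_pos": joint angles; "qd": joint speeds; "joint_torque": joint torques, N m; "tool_pos": TCP position; "eef_rot": TCP orientation; "wrist_force": force on the tool from outside, world axes, zero at the start; "moment": the same for the moment, N m; "opening": finger opening in mm.
Only numpy, scipy, OpenCV 4.12 (cv2) and the standard library are available. Lean on these libraries where they do the work, as an engineer would, in place of code of your own. Each camera call takes 0.05 s, during which the arm holds its last target.

## Working session

There is one attempt and no reset: what is moved stays moved. The work goes in short steps, Python scripts to look and compute and a shell command to move; the robot and the scene stay as the last step left them, time stands still between calls to the robot, and variables do not carry over. Pictures are saved under pics/ and viewed, and the job is handed in when it is done.

```bash
ls; mkdir -p pics
cat > h.py <<'E'
import numpy as np, cv2, json
from cell import arm
def K(n):
    c=arm.get_calibration(n); return c
def pose(n,st=None):
    c=arm.get_calibration(n)
    if 'mount' in c:
        st=st or arm.read_state()
        T=np.eye(4);T[:3,:3]=st['eef_rot'];T[:3,3]=st['tool_pos']
        return T@np.array(c['mount']),np.array(c['intrinsics']),c
    T=np.eye(4);T[:3,:3]=c['attitude'];T[:3,3]=c['position']
    return T,np.array(c['intrinsics']),c
def grab(n,tag):
    T,k,c=pose(n)
    im,d=arm.grab_frame(n)
    cv2.imwrite(f'pics/{tag}.png',im[:,:,::-1]); np.savez(f'pics/{tag}.npz',im=im,d=d,T=T,k=k)
    return im,d
def cloud(tag):
    z=np.load(f'pics/{tag}.npz'); d=z['d'];k=z['k'];T=z['T']
    v,u=np.mgrid[:d.shape[0],:d.shape[1]]
    P=np.stack([(u-k[0,2])/k[0,0]*d,-(v-k[1,2])/k[1,1]*d,-d],-1)
    W=P@T[:3,:3].T+T[:3,3]; W[d==0]=np.nan
    return z['im'],W
def proj(tag,p):
    z=np.load(f'pics/{tag}.npz');T=z['T'];k=z['k']
    q=(np.array(p)-T[:3,3])@T[:3,:3]
    return k[0,0]*q[...,0]/-q[...,2]+k[0,2], k[1,1]*-q[...,1]/-q[...,2]+k[1,2]
E
python3 - <<'E'
from h import *
for n in ['scene','top','wrist']:
    c=arm.get_calibration(n); print(n,{k:(np.round(v,3).tolist() if not isinstance(v,str) else v) for k,v in c.items()})
    grab(n,n+'0')
print(arm.read_state()); print(arm.grip_depth)
E
```

```text
pics
scene {'intrinsics': [[520.985, 0.0, 315.957], [0.0, 520.985, 197.25], [0.0, 0.0, 1.0]], 'position': [-22.043, -451.259, 1023.909], 'attitude': [[0.855, 0.36, -0.374], [-0.518, 0.62, -0.589], [0.02, 0.697, 0.717]]}
top {'intrinsics': [[449.332, 0.0, 329.265], [0.0, 449.332, 198.591], [0.0, 0.0, 1.0]], 'position': [305.534, 263.438, 1223.046], 'attitude': [[-0.018, 0.993, -0.115], [-1.0, -0.019, -0.008], [-0.011, 0.115, 0.993]]}
wrist {'intrinsics': [[334.261, 0.0, 317.167], [0.0, 334.261, 197.561], [0.0, 0.0, 1.0]], 'mount': [[-0.001, 0.957, 0.29, 81.088], [1.0, 0.001, -0.0, -0.079], [-0.001, 0.29, -0.957, -162.73], [0.0, 0.0, 0.0, 1.0]]}
{'t': 0.15, 'joint_pos': array([ 9.57495642e-01,  5.28289431e-01,  1.43357845e+00,  9.11266852e-06,
        1.18143568e+00, -1.78482503e-01]), 'qd': array([-0.00028674, -0.0018209 , -0.00376559, -0.00140718,  0.00242169,
        0.000841  ]), 'joint_torque': array([ 7.39233383e-04, -4.40430737e+01, -1.76841885e+01,  6.34202315e-02,
        5.52977866e-02, -6.95478457e-05]), 'tool_pos': array([262.91337428, 566.39652491, 221.78322949]), 'eef_rot': array([[-9.06945032e-01,  4.21247819e-01, -9.91638841e-04],
       [ 4.21248871e-01,  9.06944014e-01, -1.39424416e-03],
       [ 3.12038602e-04, -1.68222955e-03, -9.99998536e-01]]), 'wrist_force': array([ 0.30435417,  0.73840778, -0.14021799]), 'moment': array([-0.01494782,  0.0479485 , -0.0204186 ]), 'opening': 87.16321979368303}
18.700000000000003
```

View pics/scene0.png

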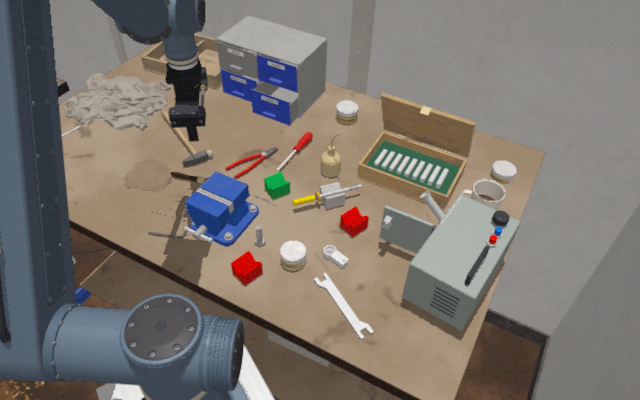

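View pics/top0.png

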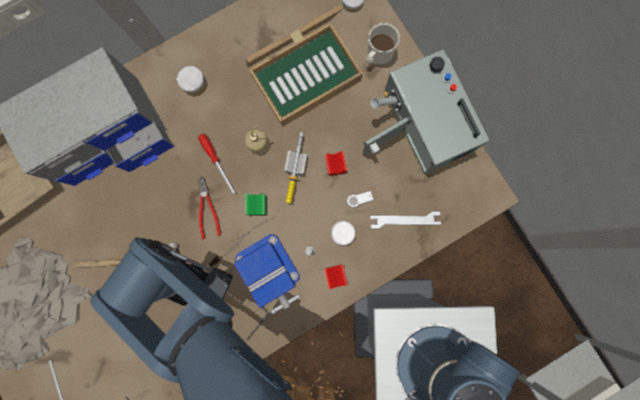

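View pics/wrist0.png

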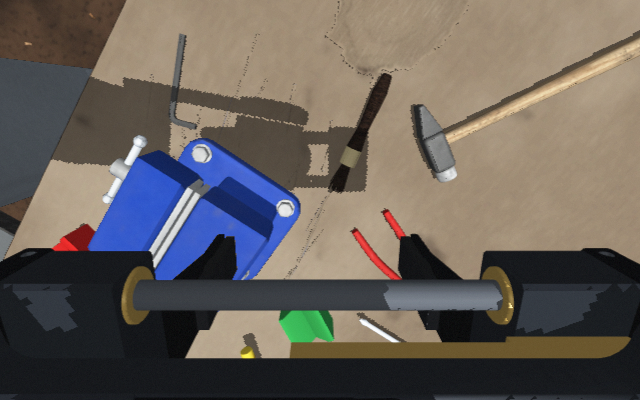

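Run:
```python
from h import *
im,W=cloud('top0')
for n,(u,v) in dict(unit=(437,120),c1=(392,75),c2=(433,172),c3=(487,139),c4=(443,52),door_a=(408,122),door_b=(371,150),tube=(377,103),hand=(291,190),collar=(293,178),vb=(296,160),tip=(301,135),can=(256,138),tin=(343,232),loupe=(360,199),spL=(375,219),spR=(437,219),sdr=(205,140),sdt=(233,190),redb=(336,163),mug=(383,38),gtin=(190,80)).items(): print(n,np.round(W[v,u],1))
s=cv2.resize(im[20:200,240:500],(780,540),interpolation=cv2.INTER_CUBIC);cv2.imwrite('pics/topcrop.png',s[:,:,::-1])
im,W=cloud('scene0')
s=cv2.resize(im[120:330,280:540],None,fx=2.8,fy=2.8,interpolation=cv2.INTER_CUBIC);cv2.imwrite('pics/scenecrop.png',s[:,:,::-1])
```

```text
unit [621.8   3.1 140. ]
c1 [743.1 109.  131.6]
c2 [515.8 -12.8   0.6]
c3 [ 572.2 -118.3  136.6]
c4 [797.2 -19.9 139.8]
door_a [626.1  70.1 112.7]
door_b [580.3 156.1   3.4]
tube [673.8 148.1 123.3]
hand [468.2 375.1  37.8]
collar [499.7 369.1  42.2]
vb [549.7 361.2  35.4]
tip [618.1 347.   35.7]
can [600.3 461.   82.2]
tin [354.  239.   38.7]
loupe [443.3 190.6  13.8]
spL [389.5 150.1  -2.7]
spR [ 3.863e+02 -1.800e+01  2.000e-01]
sdr [612.7 610.9  23.5]
sdt [474.2 534.8  15.9]
redb [542.4 253.7  20. ]
mug [889.  116.7  35.1]
gtin [773.8 646.7  49.7]
```

View pics/topcrop.png

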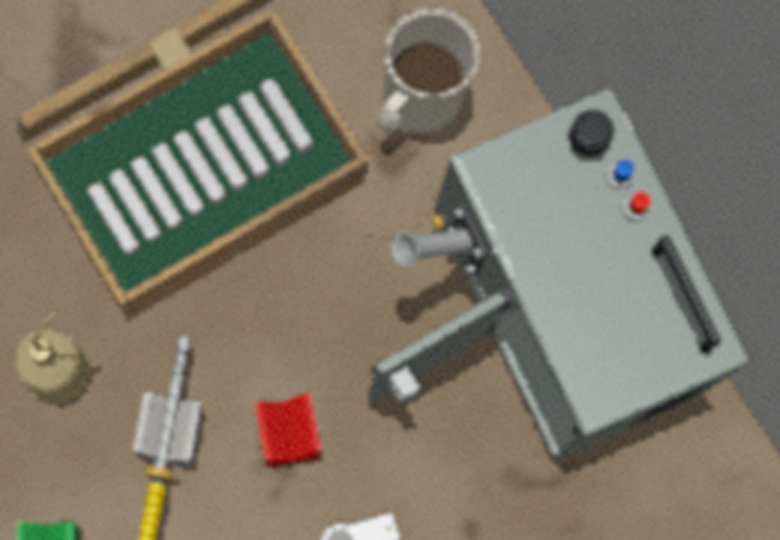

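View pics/scenecrop.png

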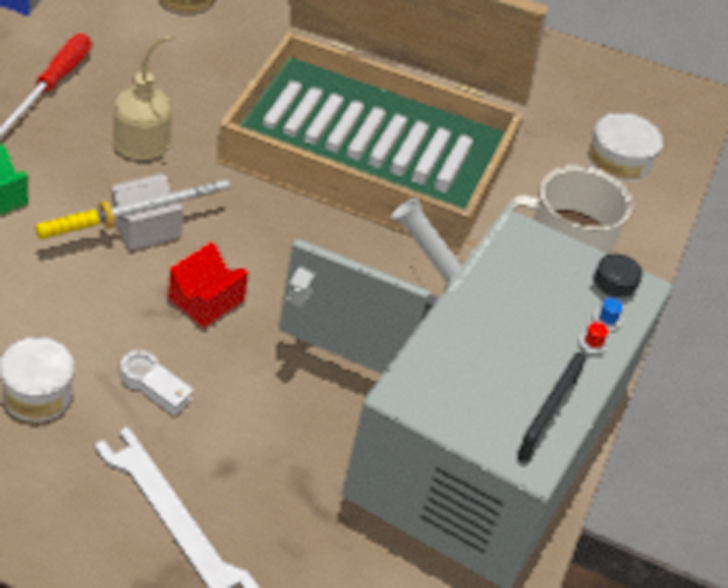

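```bash
cat > fit.py <<'E'
from h import *
out=[]
for t in ['top0','scene0']:
    im,W=cloud(t)
    m=(abs(W[...,2]-139)<6)&(W[...,0]>480)&(W[...,0]<880)&(W[...,1]<150)&(W[...,1]>-200)
    n,l,s,c=cv2.connectedComponentsWithStats(m.astype(np.uint8)); i=1+np.argmax(s[1:,4])
    P=W[l==i]; print(t,len(P),np.median(P[:,2]))
    r=cv2.minAreaRect(P[:,:2].astype(np.float32)); print(r); print(np.round(cv2.boxPoints(r),1).tolist())
E
python3 fit.py
```

```text
top0 5611 138.81630344992868
((659.2112426757812, -4.856597900390625), (260.3466796875, 152.50132751464844), 23.288188934326172)
[[509.5, 13.699999809265137], [569.7999877929688, -126.4000015258789], [808.9000244140625, -23.399999618530273], [748.5999755859375, 116.5999984741211]]
scene0 5644 137.12244989779327
((657.1744384765625, -6.567901611328125), (264.6221008300781, 150.67127990722656), 23.22986602783203)
[[505.8999938964844, 10.5], [565.2999877929688, -128.0], [808.5, -23.600000381469727], [749.0, 114.80000305175781]]
```

```bash
cat >> h.py <<'E'
th=np.deg2rad(23.27-90)
RU=np.array([[np.cos(th),-np.sin(th),0],[np.sin(th),np.cos(th),0],[0,0,1]])
U0=np.array([658.5,-5.5,0])
def toU(W): return (W-U0)@RU
def fromU(p): return np.array(p)@RU.T+U0
E
python3 - <<'E'
from h import *
for t in ['top0','scene0']:
    im,W=cloud(t); Q=toU(W)
    m=(Q[...,0]<-80)&(Q[...,0]>-260)&(Q[...,1]>-140)&(Q[...,1]<140)&(Q[...,2]>25)&(Q[...,2]<170)
    P=Q[m]; print(t,len(P))
    # door top edge
    D=P[(P[:,1]<35)&(P[:,2]>40)]
    print('door',len(D),D.min(0),D.max(0))
    print('doortop',np.round(D[D[:,2]>122][::8],0).tolist())
    T=P[P[:,1]>35]
    print('tube',np.round(T[::max(1,len(T)//50)],0).tolist())
E
```

```text
top0 823
door 522 [-259.87874382  -34.90208307   40.17753899] [-80.84166756  14.5388481  137.91288545]
doortop [[-85.0, 11.0, 126.0], [-93.0, 8.0, 130.0], [-97.0, 6.0, 134.0], [-103.0, 5.0, 136.0], [-107.0, 6.0, 129.0], [-116.0, 6.0, 132.0], [-97.0, -1.0, 129.0], [-105.0, -1.0, 131.0], [-114.0, -1.0, 133.0], [-122.0, -0.0, 134.0], [-129.0, 1.0, 131.0], [-135.0, 1.0, 134.0], [-142.0, 2.0, 131.0], [-150.0, 3.0, 132.0], [-130.0, -4.0, 123.0], [-137.0, -5.0, 127.0], [-146.0, -5.0, 131.0], [-154.0, -5.0, 134.0], [-162.0, -4.0, 134.0], [-167.0, -4.0, 132.0], [-176.0, -4.0, 136.0], [-183.0, -3.0, 134.0], [-188.0, -2.0, 130.0], [-193.0, -2.0, 128.0], [-175.0, -10.0, 125.0], [-184.0, -10.0, 132.0], [-190.0, -11.0, 133.0], [-192.0, -11.0, 130.0], [-204.0, -13.0, 134.0]]
tube [[-82.0, 94.0, 109.0], [-84.0, 115.0, 43.0], [-84.0, 118.0, 27.0], [-84.0, 111.0, 29.0], [-85.0, 87.0, 84.0], [-139.0, 84.0, 149.0], [-92.0, 79.0, 106.0], [-143.0, 85.0, 144.0], [-125.0, 81.0, 131.0], [-111.0, 78.0, 123.0], [-98.0, 74.0, 118.0], [-82.0, 74.0, 101.0], [-136.0, 81.0, 138.0], [-125.0, 76.0, 139.0], [-110.0, 7
[... 2247 characters left out ...]
], [-123.0, 64.0, 128.0], [-113.0, 71.0, 128.0], [-120.0, 66.0, 125.0], [-110.0, 70.0, 127.0], [-116.0, 62.0, 126.0], [-107.0, 70.0, 126.0], [-114.0, 65.0, 122.0], [-106.0, 76.0, 118.0], [-112.0, 68.0, 117.0], [-103.0, 76.0, 117.0], [-108.0, 64.0, 120.0], [-114.0, 62.0, 115.0], [-104.0, 68.0, 115.0], [-111.0, 61.0, 113.0], [-101.0, 67.0, 115.0], [-108.0, 63.0, 110.0], [-97.0, 65.0, 115.0], [-107.0, 61.0, 109.0], [-97.0, 67.0, 110.0], [-104.0, 62.0, 107.0], [-94.0, 66.0, 109.0], [-101.0, 60.0, 106.0], [-91.0, 66.0, 108.0], [-98.0, 61.0, 104.0], [-88.0, 66.0, 107.0], [-95.0, 61.0, 102.0], [-85.0, 66.0, 105.0], [-90.0, 61.0, 102.0], [-92.0, 63.0, 96.0], [-89.0, 65.0, 92.0], [-88.0, 64.0, 86.0]]
```

Run:
```python
from h import *
for p in [(-260,50,222),(-175,28,112),(-144,68,143),(-80,3,76)]: print(p,np.round(fromU(p),1))
```

```text
(-260, 50, 222) [601.7 253.1 222. ]
(-175, 28, 112) [615.1 166.3 112. ]
(-144, 68, 143) [664.1 153.7 143. ]
(-80, 3, 76) [629.7  69.2  76. ]
```

```bash
python3 -m crank '{"claw":[0.2,0.4,0.6,0.8,1,1,1,1,1,1,1,1],"linear":[[28,-26,0],[28,-26,0],[28,-26,0],[28,-26,0],[28,-26,0],[28,-26,0],[28,-26,0],[28,-26,0],[28,-26,0],[28,-26,0],[28,-26,0],[28,-26,0]],"roll":[-0.061,-0.061,-0.061,-0.061,-0.061,-0.061,-0.061,-0.061,-0.061,-0.061,-0.061,-0.061]}' 20
python3 - <<'E'
from h import *
grab('wrist','w1'); s=arm.read_state();print(s['tool_pos'],s['eef_rot'],s['opening'],s['t'])
E
```

```text
t: 1.15
tool_pos: [600.1, 253.3, 222.2]
eef_rot: [[-0.39, 0.921, -0.001], [0.921, 0.39, -0.0], [0.0, -0.001, -1.0]]
wrist_force: [0.4, 0.3, -0.1]
opening: 15.0
[607.15948108 247.45509952 222.33688869] [[-0.38361794  0.92346474  0.00708237]
 [ 0.92346981  0.38365051 -0.00397282]
 [-0.00638591  0.00501631 -0.99996703]] 10.998748673665592 1.2
```

View pics/w1.png

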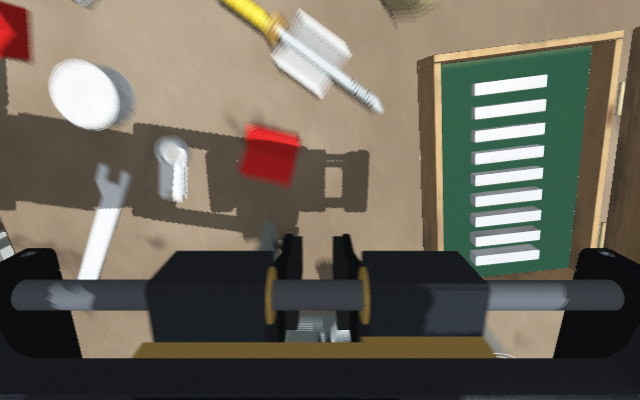

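Run:
```python
from h import *
s=arm.read_state();print(s['joint_pos'],s['tool_pos'],s['wrist_force'])
im,W=cloud('w1')
for n,(u,v) in dict(hand=(250,12),collar=(274,27),vb1=(300,40),tip=(378,108),shank=(330,70),red=(270,150)).items(): print(n,np.round(W[v,u],1))
```

```text
[ 0.21945246  0.56787885  1.35482069 -0.0057861   1.21285083 -0.17227203] [607.15948108 247.45509952 222.33688869] [ 4.71859566 -1.70708767  0.19562751]
hand [480.9 372.1  36.7]
collar [505.7 369.2  35.2]
vb1 [532.4 368.6  32.8]
tip [6.349e+02 3.421e+02 6.000e-01]
shank [569.8 355.1  32.8]
red [542.5 256.   23. ]
```

```bash
python3 -m crank '{"claw":[1,1,1,1,1,1,1,1,1,1,1,1],"linear":[[-5,-9,0],[-5,-9,0],[-5,-9,0],[-5,-9,0],[-5,-9,0],[-5,-9,0],[-5,-9,0],[-5,-9,0],[-5,-9,0],[-5,-9,0],[0,-7,0],[0,0,0]],"roll":[-0.12,-0.12,-0.12,-0.12,-0.12,-0.12,-0.12,-0.12,-0.12,-0.12,-0.12,-0.12]}'
python3 -m crank '{"claw":[1,1,1,1],"linear":[[0,0,0],[0,0,0],[0,0,0],[0,0,0]],"roll":[-0.12,-0.12,0,0]}'
python3 - <<'E'
from h import *
grab('wrist','w2'); s=arm.read_state();print(s['tool_pos'],s['joint_pos'],s['opening'],s['t'])
E
```

```text
t: 2.2
tool_pos: [548.5, 156.8, 222.3]
eef_rot: [[0.864, 0.504, -0.001], [0.504, -0.864, -0.001], [-0.001, 0.0, -1.0]]
wrist_force: [-0.6, 0.4, -0.9]
opening: 0.2
t: 2.53
tool_pos: [548.9, 157.9, 222.3]
eef_rot: [[0.956, 0.294, -0.001], [0.294, -0.956, -0.0], [-0.001, -0.0, -1.0]]
wrist_force: [-0.1, -0.1, 0.1]
opening: 0.4
[548.9956271  157.92611919 222.38115033] [ 8.45514633e-02  4.55406592e-01  1.56972798e+00 -4.16642310e-06
  1.11690014e+00  1.35738538e+00] 0.46001568459708975 2.5833
```

View pics/w2.png

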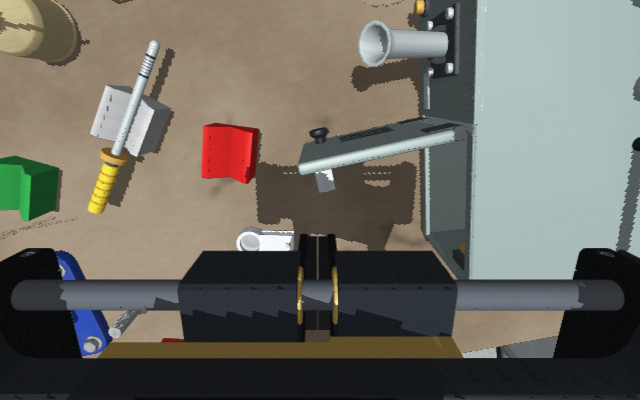

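Run:
```python
from h import *
im,W=cloud('w2'); Q=toU(W)
for n,(u,v) in dict(rimL=(361,43),rimR=(391,43),rimT=(377,22),rimB=(376,66),tube1=(400,43),tube2=(420,43),tube3=(440,44),dtopfree=(303,168),dtophinge=(466,131),dmid=(380,150)).items(): print(n,np.round(W[v,u],1),np.round(Q[v,u],1))
# door top points
m=(W[...,2]>128)&(W[...,2]<139)&(Q[...,0]<-82)&(Q[...,1]<30)&(Q[...,1]>-40)
D=Q[m]; print(len(D))
for a in range(-210,-80,10):
    s=D[(D[:,0]>=a)&(D[:,0]<a+10)]
    if len(s): print(a,s[:,1].min().round(1),s[:,1].max().round(1),np.median(s[:,1]).round(1),np.median(s[:,2]).round(1),len(s))
# unit edge front
m=(W[...,2]>135)&(W[...,2]<143)&(Q[...,0]>-90); print('front x',np.percentile(Q[m][:,0],[0,1,3]), np.median(W[m][:,2]))
# handle, collar, tip cloud
for n,(u,v) in dict(h1=(99,205),h2=(107,170),col=(114,155),sh=(128,120),sh2=(143,75),tip=(153,43)).items(): print(n,np.round(W[v,u],1))
c=im[0:230,340:480];cv2.imwrite('pics/w2c.png',cv2.resize(c,None,fx=4,fy=2.6)[:,:,::-1])
c=im[0:80,340:480];cv2.imwrite('pics/w2c.png',cv2.resize(c,None,fx=5.5,fy=5.5,interpolation=cv2.INTER_CUBIC)[:,:,::-1])
c=im[20:230,70:180];cv2.imwrite('pics/w2r.png',cv2.resize(c,None,fx=2.8,fy=2.8,interpolation=cv2.INTER_CUBIC)[:,:,::-1])
```

```text
rimL [666.7 163.3 133.5] [-151.9   74.2  133.5]
rimR [669.1 146.5 152.8] [-135.5   69.8  152.8]
rimT [679.5 158.4 145.5] [-142.3   84.   145.5]
rimB [654.6 149.7 143.2] [-144.1   57.7  143.2]
tube1 [673.5 138.6 138.9] [-126.5   70.7  138.9]
tube2 [680.4 122.6 125.2] [-109.    70.7  125.2]
tube3 [687.9 103.9 108.1] [-88.9  70.2 108.1]
dtopfree [571.2 176.9 135.5] [-202.1   -8.1  135.5]
dtophinge [633.1  67.6 129.9] [-77.2   5.6 129.9]
dmid [601.2 125.7 135.2] [-143.1   -0.8  135.2]
2245
-210 -13.7 -3.7 -8.1 133.8 102
-200 -13.3 -2.6 -7.3 134.1 177
-190 -12.2 -1.6 -6.2 134.1 176
-180 -11.6 -0.3 -5.0 134.0 182
-170 -10.1 0.6 -4.0 134.0 180
-160 -8.9 1.7 -3.0 134.0 183
-150 -7.8 3.2 -1.7 134.1 188
-140 -6.6 4.1 -0.5 134.0 184
-130 -5.3 5.2 0.5 134.1 182
-120 -4.3 6.3 1.7 134.1 194
-110 -3.7 8.2 3.0 134.0 191
-100 -2.2 8.7 3.9 134.1 192
-90 -1.4 10.5 4.7 129.9 114
front x [-89.79721158 -76.27538029 -74.92436553] 140.39215802758466
h1 [445.  377.   37.3]
h2 [486.8 373.7  36.5]
col [505.5 368.   37.6]
sh [544.6 361.3  32.7]
sh2 [592.8 352.6  33.5]
tip [624.7 347.5  33.8]
```

View pics/w2c.png

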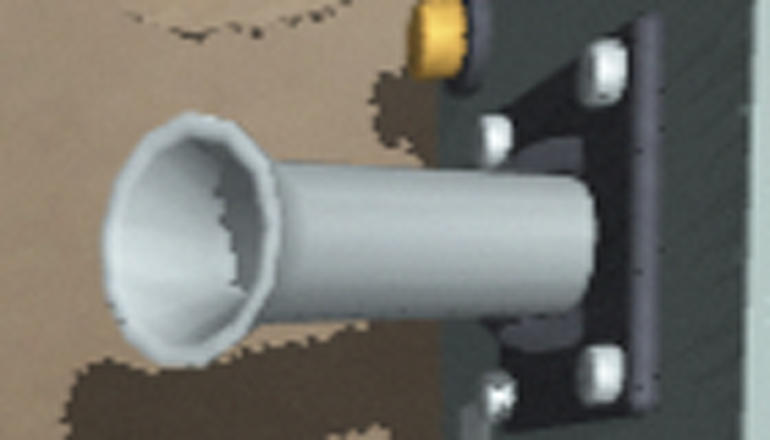

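View pics/w2r.png

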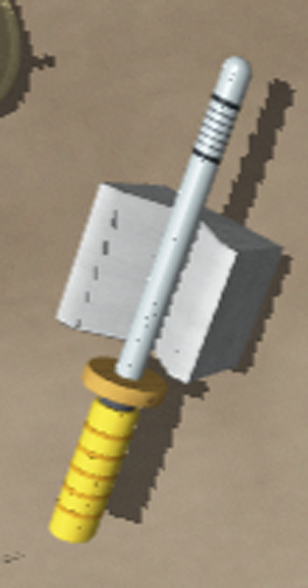

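```bash
cat > push.py <<'E'
from h import *
s=arm.read_state(); R=np.array(s['eef_rot']);tx=RU.T@R[:,0];ty=RU.T@R[:,1]
H=np.array([-80,6.2])
def c(q,r=95,gap=0):
    d=np.array([-np.sin(q),-np.cos(q)]);n=np.array([-np.cos(q),np.sin(q)])
    h=15*abs(n@ty[:2])+9.5*abs(n@tx[:2])
    p=H+r*d+(5+h+gap)*n
    return fromU([p[0],p[1],110])
if __name__=='__main__':
    print(np.round(s['tool_pos'],1)); prev=None
    for q,g in [(1.46,15),(1.46,0),(1.3,0),(1.1,0),(0.9,0),(.7,0),(.5,0),(.3,0),(.15,0),(.05,0),(0,0),(-.05,0),(-.1,0)]:
        p=c(q,gap=g); print(q,np.round(p,1),None if prev is None else np.round(p-prev,1)); prev=p
E
python3 push.py
```

```text
[549.  157.9 222.4]
1.46 [613.9 169.1 110. ] None
1.46 [600.9 161.7 110. ] [-13.   -7.4   0. ]
1.3 [588.2 156.6 110. ] [-12.7  -5.1   0. ]
1.1 [573.1 147.5 110. ] [-15.1  -9.2   0. ]
0.9 [559.5 135.1 110. ] [-13.6 -12.4   0. ]
0.7 [548.3 119.7 110. ] [-11.3 -15.4   0. ]
0.5 [540.1 101.7 110. ] [ -8.1 -18.    0. ]
0.3 [535.8  81.8 110. ] [ -4.3 -19.9   0. ]
0.15 [535.5  66.1 110. ] [ -0.3 -15.7   0. ]
0.05 [536.4  56.6 110. ] [ 0.9 -9.5  0. ]
0 [537.   52.1 110. ] [ 0.7 -4.4  0. ]
-0.05 [537.9  47.7 110. ] [ 0.9 -4.4  0. ]
-0.1 [539.   43.3 110. ] [ 1.1 -4.4  0. ]
```

```bash
python3 -m crank '{"claw":[1,1,1,1,1,1,1,1],"linear":[[22,4,0],[22,4,0],[21,4,0],[0,0,0],[0,0,-30],[0,0,-30],[0,0,-30],[0,0,-22]],"roll":[0,0,0,0,0,0,0,0]}'
python3 -m crank '{"claw":[1,1,1,1,1,1,1,1,1,1,1],"linear":[[0,0,0],[-7,-4,0],[-6,-3,0],[-7,-3,0],[-6,-2,0],[-8,-5,0],[-7,-4,0],[-7,-6,0],[-7,-6,0],[-5,-8,0],[-6,-8,0]],"roll":[0,0,0,0,0,0,0,0,0,0,0]}'
```

```text
t: 3.25
tool_pos: [612.1, 169.7, 108.1]
eef_rot: [[0.956, 0.293, -0.004], [0.293, -0.956, -0.0], [-0.004, -0.001, -1.0]]
wrist_force: [-0.0, -0.6, 0.3]
opening: 0.5
t: 4.17
tool_pos: [547.8, 120.1, 110.7]
eef_rot: [[0.957, 0.291, 0.0], [0.291, -0.957, 0.0], [0.0, 0.0, -1.0]]
wrist_force: [1.2, 0.1, 0.1]
opening: 0.8
```

```bash
python3 -m crank '{"claw":[1,1,1,1,1,1,1,1,1,1,1],"linear":[[-4,-9,0],[-4,-9,0],[-2,-10,0],[-2,-10,0],[0,-8,0],[0,-8,0],[0,-5,0],[1,-4,0],[0,-4,0],[1,-4,0],[0,0,0]],"roll":[0,0,0,0,0,0,0,0,0,0,0]}'
python3 - <<'E'
from h import *
grab('wrist','w3')
E
```

```text
t: 5.08
tool_pos: [538.4, 51.8, 110.5]
eef_rot: [[0.957, 0.29, 0.0], [0.29, -0.957, 0.004], [0.001, -0.003, -1.0]]
wrist_force: [0.6, 6.6, -0.2]
opening: 0.5
```

View pics/w3.png

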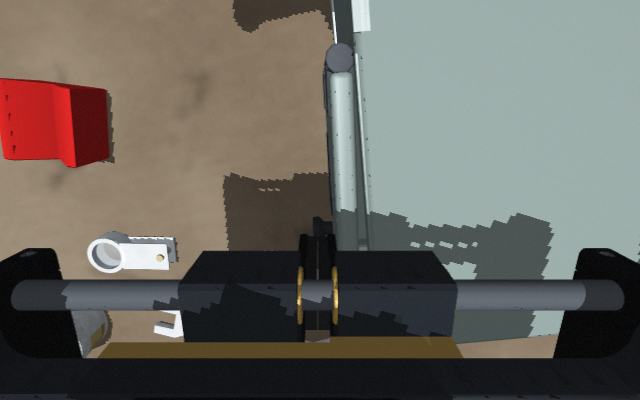

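```bash
python3 -m crank '{"claw":[1,1,1,1,1],"linear":[[1,-3,0],[1,-3,0],[1,-3,0],[0,0,0],[0,0,0]],"roll":[0,0,0,0,0]}'
python3 - <<'E'
from h import *
def door(t):
    grab('wrist',t);im,W=cloud(t);Q=toU(W)
    m=(W[...,2]>130)&(W[...,2]<137.3)&(Q[...,0]<-72)&(Q[...,0]>-130)&(Q[...,1]<10)&(Q[...,1]>-110)
    D=Q[m]
    for a in range(-110,10,10):
        s=D[(D[:,1]>=a)&(D[:,1]<a+10)]
        if len(s)>5: print(a,np.percentile(s[:,0],[2,50,98]).round(1),len(s))
door('w4')
E
```

```text
t: 5.55
tool_pos: [539.5, 47.2, 110.5]
eef_rot: [[0.958, 0.288, -0.003], [0.288, -0.958, 0.011], [0.0, -0.011, -1.0]]
wrist_force: [-0.3, 22.3, 2.6]
opening: 0.3
-90 [-96.1 -94.6 -89.8] 91
-80 [-101.7  -84.1  -76.3] 593
-70 [-86.  -81.1 -76.2] 481
-60 [-85.9 -81.1 -76.2] 507
-50 [-85.9 -81.1 -76.2] 532
-40 [-85.9 -81.  -76.2] 572
-30 [-86.  -81.1 -76.2] 603
-20 [-86.  -81.1 -76.2] 648
-10 [-85.9 -81.1 -76.2] 626
0 [-86.1 -80.6 -76.1] 186
```

View pics/w4.png

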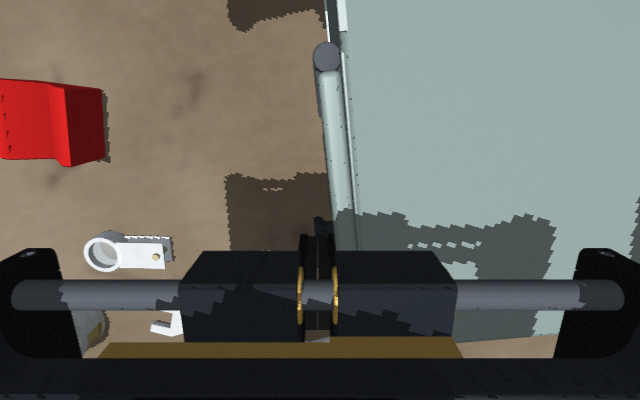

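```bash
python3 -m crank '{"claw":[1,1,1,1,1,1,0.8,0.6,0.5,0.5,0.5,0.5],"linear":[[-6,14,0],[-8,18,0],[-8,18,20],[-6,18,25],[-6,18,25],[-6,18,25],[-6,18,0],[-6,18,0],[-6,18,0],[-6,18,0],[-6,18,0],[-6,18,0]],"roll":[0,0,0.12,0.12,0.12,0.12,0.12,0.12,0.12,0.12,0.12,0.12]}'
python3 -m crank '{"claw":[0.5,0.5,0.5,0.5,0.5,0.5,0.5,0.5,0.5,0.5,0.5,0.5],"linear":[[-2,10,0],[-2,10,0],[-2,10,0],[-2,10,0],[-2,10,0],[-2,10,0],[0,8,0],[0,0,0],[0,0,0],[0,0,0],[0,0,0],[0,0,0]],"roll":[0.12,0.12,0.12,0.12,0.12,0.12,0.12,0.12,0.12,0.12,0.12,0]}'
python3 - <<'E'
from h import *
grab('top','t5');grab('scene','s5');s=arm.read_state();print(s['joint_pos'],s['opening'])
im,W=cloud('w2')
m=(W[...,0]>430)&(W[...,0]<560)&(W[...,1]>390)&(W[...,1]<470)&(W[...,2]>8)&(im[...,1]>100)&(im[...,0]<90)
P=W[m];print('green',P.min(0),P.max(0),len(P))
# rod axis fit in w2,w1,top
for t in ['w2','w1','top0','scene0']:
    im,W=cloud(t)
    m=(W[...,0]>425)&(W[...,0]<500)&(abs(W[...,1]-372)<20)&(W[...,2]>20)&(W[...,2]<44)&(im[...,0]>120)&(im[...,2]<90)
    P=W[m]; print(t,'handle',len(P),P.mean(0).round(1),P[:,0].min().round(1),P[:,0].max().round(1),P[:,2].max().round(1))
    m=(W[...,0]>572)&(W[...,0]<640)&(abs(W[...,1]-352)<18)&(W[...,2]>20)&(W[...,2]<44)
    P=W[m]; print(t,'shank',len(P),P.mean(0).round(1),P[:,0].max().round(1),P[:,2].max().round(1))
E
```

```text
t: 6.6
tool_pos: [464.8, 253.3, 205.5]
eef_rot: [[0.07, 0.998, 0.0], [0.998, -0.07, -0.001], [-0.001, 0.0, -1.0]]
wrist_force: [-0.3, 0.0, 0.5]
opening: 32.6
t: 7.6
tool_pos: [453.2, 320.5, 205.4]
eef_rot: [[-0.948, 0.319, -0.0], [0.319, 0.948, -0.001], [-0.0, -0.001, -1.0]]
wrist_force: [0.5, -0.5, 0.3]
opening: 43.9
[ 4.14641446e-01  4.55229820e-01  1.62772730e+00 -5.30300911e-04
  1.05894009e+00 -8.26147852e-01] 43.77244891197892
green [430.08289358 447.13471413  24.83660401] [460.03196399 469.75239378  42.80780809] 260
w2 handle 781 [465.5 376.3  36.3] 433.1 500.0 43.7
w2 shank 609 [599.9 350.6  33.4] 628.2 37.1
w1 handle 354 [479.4 372.6  35.4] 453.3 499.7 43.6
w1 shank 528 [599.  352.3  33.7] 627.9 36.6
top0 handle 131 [465.6 377.8  34.5] 436.2 499.8 42.2
top0 shank 72 [598.6 352.1  32.3] 628.5 38.4
scene0 handle 145 [465.7 371.8  30.3] 433.8 500.0 39.7
scene0 shank 63 [598.8 348.5  28.6] 629.1 34.1
```

View pics/t5.png

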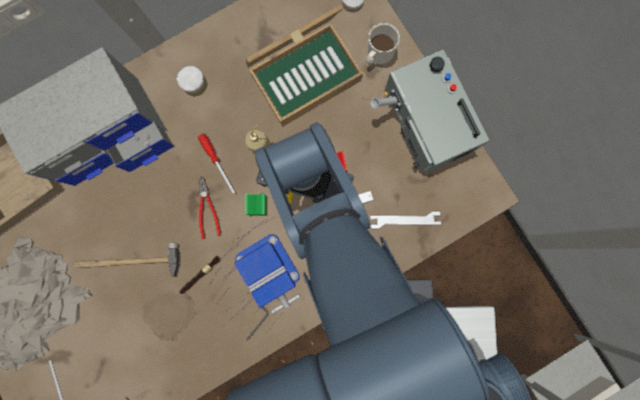

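```bash
python3 -m crank '{"claw":[0.5,0.5,0.5,0.5,0.5,0.5,0.5,0.5],"linear":[[2,28,0],[2,29,0],[0,0,0],[0,0,-35],[0,0,-35],[0,0,-35],[0,0,-15],[0,0,0]],"roll":[0.074,0.074,0,0,0,0,0,0]}' 20
python3 - <<'E'
from h import *
s=arm.read_state(); print(s['tool_pos'],s['eef_rot'][:,1],s['wrist_force'])
grab('wrist','w6');grab('scene','s6')
im=cv2.imread('pics/s6.png');cv2.imwrite('pics/s6c.png',cv2.resize(im[130:260,220:420],None,fx=4,fy=4))
E
```

```text
t: 8.37
tool_pos: [454.3, 375.7, 81.4]
eef_rot: [[-0.984, 0.18, -0.008], [0.18, 0.984, -0.005], [0.007, -0.006, -1.0]]
wrist_force: [-0.6, 0.0, -0.1]
opening: 43.4
[454.27146849 375.74259712  81.3726025 ] [ 0.18018517  0.98361281 -0.00625735] [-0.60040908  0.01661894 -0.10439229]
```

View pics/w6.png

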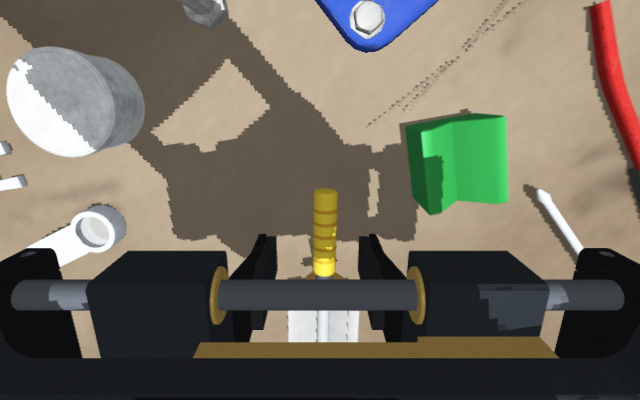

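View pics/s6c.png

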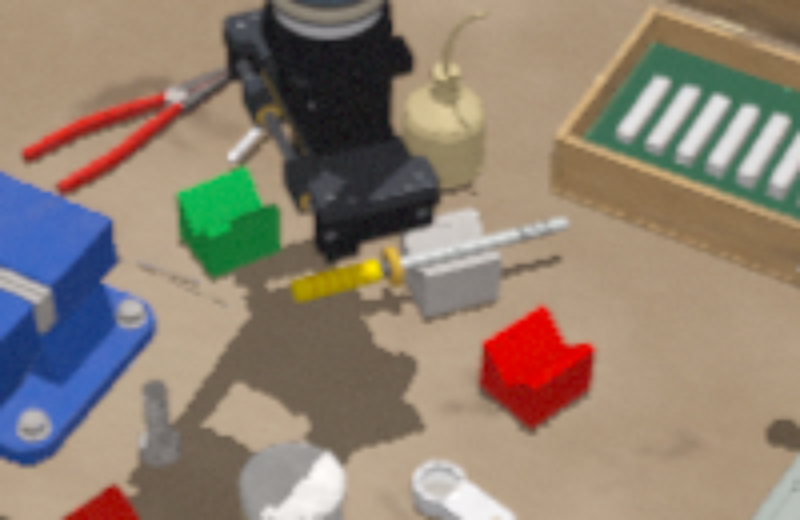

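Run:
```python
from h import *
im,W=cloud('w6')
z=np.load('pics/w6.npz'); s=arm.read_state(); R=np.array(s['eef_rot']);Q=(W-s['tool_pos'])@R
m=(im[...,0]>110)&(im[...,2]<90)&(im[...,1]>90)&(W[...,2]>25)&(W[...,2]<42)&(abs(Q[...,1])<20)
P=Q[m];V=W[m];print(len(P))
for a in range(-20,40,6):
    k=(P[:,0]>=a)&(P[:,0]<a+6)
    if k.sum()>5: print(a,np.percentile(P[k,1],[2,50,98]).round(1),V[k].mean(0).round(1),V[k,2].max().round(1))
```

```text
1882
-20 [-5.2  2.3 10. ] [474.3 376.8  36.1] 39.6
-14 [-5.2  2.3 10. ] [468.5 377.8  35.9] 38.7
-8 [-5.2  2.3  9.9] [462.5 379.1  36.1] 38.9
-2 [-5.2  2.9 10.5] [456.7 380.3  36. ] 39.4
4 [-4.5  2.9 10.4] [450.9 381.5  35.8] 38.5
10 [-4.4  2.8 10.3] [444.8 382.7  36.2] 39.0
16 [-4.4  2.8 10.2] [439.1 383.9  35.9] 38.9
22 [-4.2  2.8 10.1] [434.4 384.6  33.6] 38.8
```

```bash
python3 -m crank '{"claw":[0.5,0.5,0.5,0.5,1,1,1,1,1],"linear":[[2,2.5,-25],[0,0,-30],[0,0,-15.5],[0,0,0],[0,0,0],[0,0,0],[0,0,0],[0,0,0],[0,0,0]],"roll":[0,0,0,0,0,0,0,0,0]}' 15
python3 -m crank '{"claw":[1,1,1,1,1,1,1,1],"linear":[[0,0,20],[0,0,30],[0,0,40],[0,0,40],[0,0,20],[0,0,0],[0,0,0],[0,0,0]],"roll":[0,0,0,0,0,0,0,0]}'
python3 - <<'E'
from h import *
grab('wrist','w7');grab('scene','s7')
im=cv2.imread('pics/s7.png');cv2.imwrite('pics/s7c.png',cv2.resize(im[80:260,220:460],None,fx=3.2,fy=3.2))
E
```

```text
t: 9.22
tool_pos: [460.0, 380.7, 16.4]
eef_rot: [[-0.984, 0.178, 0.002], [0.178, 0.984, 0.001], [-0.002, 0.001, -1.0]]
wrist_force: [-0.6, -0.3, -0.4]
opening: 18.0
t: 9.88
tool_pos: [458.2, 379.8, 164.3]
eef_rot: [[-0.984, 0.178, -0.002], [0.178, 0.984, -0.001], [0.002, -0.001, -1.0]]
wrist_force: [-0.2, 0.5, -1.0]
opening: 15.3
```

View pics/w7.png

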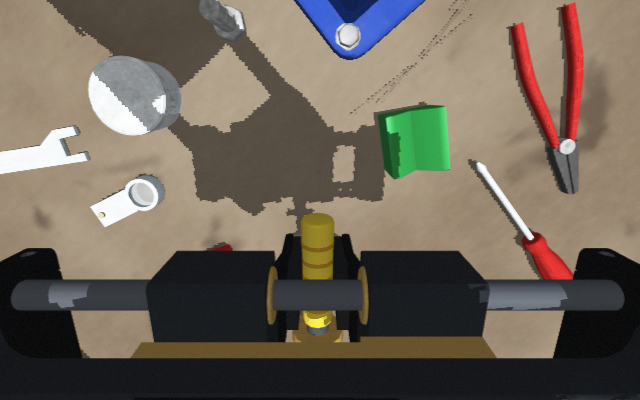

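View pics/s7c.png

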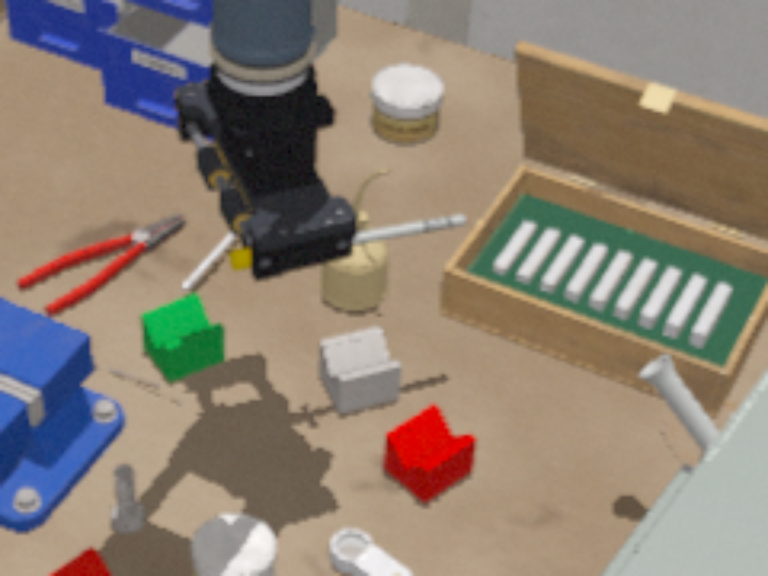

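```bash
python3 -m crank '{"claw":[1,1,1,1,1,1,1,1,1,1,1,1],"linear":[[11,-4,10],[11,-4,10],[11,-4,10],[11,-4,10],[11,-4,10],[11,-5,10],[11,-5,10],[11,-5,10],[11,-5,2],[12,-5,0],[12,-5,0],[12,-5,0]],"roll":[-0.082,-0.082,-0.082,-0.082,-0.082,-0.082,-0.082,-0.082,-0.082,-0.082,-0.082,-0.084]}'
python3 -m crank '{"claw":[1,1],"linear":[[0,0,0],[0,0,0]],"roll":[0,0]}'
cat >> h.py <<'E'
def rod(tag,verb=True):
    """fit held rod: points in vertical plane through tool x axis, front of gripper"""
    s=arm.read_state();R=np.array(s['eef_rot']);p=np.array(s['tool_pos'])
    G=p-R[:,2]*18.7
    im,W=cloud(tag);Q=(W-G)@np.stack([-R[:,0],R[:,1],-R[:,2]],1) # fwd, lateral, up
    r=np.hypot(Q[...,0],Q[...,2])
    m=(abs(Q[...,1])<14)&(Q[...,0]>10)&(r<190)&(r>52)
    return G,Q,m,im
E
python3 - <<'E'
from h import *
s=arm.read_state();print(s['tool_pos'],toU(s['tool_pos']),s['joint_pos'])
grab('scene','s8');grab('top','t8')
for t in ['s8','t8']:
    G,Q,m,im=rod(t); P=Q[m];print(t,len(P))
    for a in range(50,190,20):
        r=np.hypot(P[:,0],P[:,2]);k=(r>=a)&(r<a+20)
        if k.sum(): print(a,k.sum(),np.median(P[k],0).round(1))
im=cv2.imread('pics/s8.png');cv2.imwrite('pics/s8c.png',cv2.resize(im[80:260,300:540],None,fx=3.2,fy=3.2))
E
```

```text
t: 10.98
tool_pos: [594.0, 324.7, 244.7]
eef_rot: [[-0.391, 0.92, -0.004], [0.92, 0.391, -0.001], [0.0, -0.004, -1.0]]
wrist_force: [0.6, 0.4, -1.0]
opening: 15.8
t: 11.15
tool_pos: [593.7, 324.8, 244.8]
eef_rot: [[-0.396, 0.918, -0.004], [0.918, 0.396, -0.001], [0.001, -0.004, -1.0]]
wrist_force: [0.5, -0.1, -1.2]
opening: 15.4
[593.67660009 324.81636079 244.8336181 ] [-329.05566293   70.94605045  244.8336181 ] [ 3.35689604e-01  5.80355424e-01  1.26386546e+00  3.97517232e-04
  1.30133552e+00 -7.14709324e-02]
s8 552
50 71 [ 49.9   0.1 -12.4]
70 94 [34.3  0.1 64.8]
90 102 [26.3 -2.4 91.9]
110 60 [111.5  -2.2 -15.9]
130 57 [132.2  -2.6 -18.1]
150 112 [ 38.1  -3.8 153.4]
170 56 [ 35.9  -3.3 177.5]
t8 126
50 8 [ 62.7   3.4 -11.6]
70 4 [70.3  1.  -9.3]
110 28 [120.7   0.2 -15.5]
130 37 [139.   -0.4 -17.2]
150 44 [157.2  -1.2 -17.6]
170 5 [171.7   1.4 -20.1]
```

View pics/s8c.png

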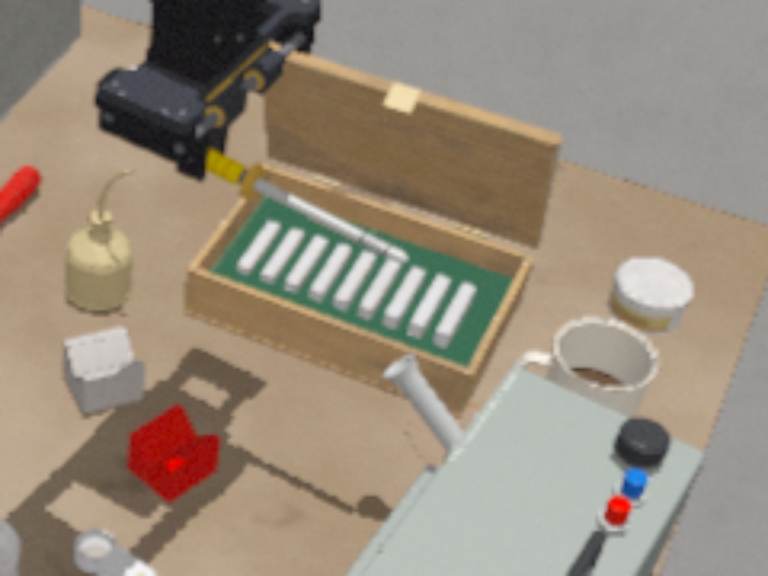

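```bash
cat > meas.py <<'E'
import sys
from h import *
t=sys.argv[1]
grab('scene',t+'s');grab('top',t+'t')
X=[]
for k in ['s','t']:
    G,Q,m,im=rod(t+k)
    m&=(Q[...,2]<0.0*Q[...,0]+6)&(abs(Q[...,1])<9)&(G[2]+Q[...,2]>20)
    P=Q[m]; r=np.hypot(P[:,0],P[:,2])
    b=[np.median(P[(r>=a)&(r<a+15)],0) for a in range(60,180,15) if ((r>=a)&(r<a+15)).sum()>3]
    print(k,len(P),'rmax',r.max().round(1),np.round(b,0).tolist())
    if len(P)>10: print('  slope deg',np.rad2deg(np.arctan(np.polyfit(P[:,0],P[:,2],1)[0])).round(1))
s=arm.read_state();print('U',toU(s['tool_pos']).round(1),s['opening'].__round__(1),np.round(s['wrist_force'],1),s['t'])
im=cv2.imread(f'pics/{t}s.png');cv2.imwrite(f'pics/{t}sc.png',cv2.resize(im[80:260,300:540],None,fx=3.2,fy=3.2))
E
python3 -m crank '{"claw":[1,1,1],"linear":[[0,0,0],[0,0,0],[0,0,0]],"roll":[0,0,0]}' 4; python3 meas.py a1
```

```text
t: 11.5
tool_pos: [593.6, 325.7, 247.1]
eef_rot: [[-0.396, 0.918, -0.0], [0.918, 0.396, -0.0], [-0.0, -0.0, -1.0]]
wrist_force: [0.0, -0.6, -1.7]
opening: 15.6
s 161 rmax 186.5 [[15.0, -5.0, -68.0], [16.0, -4.0, -81.0], [18.0, -3.0, -97.0], [21.0, -4.0, -111.0], [24.0, -4.0, -124.0], [27.0, -3.0, -140.0], [30.0, -4.0, -154.0], [34.0, -4.0, -169.0]]
  slope deg -78.6Traceback (most recent call last):
  File "meas.py", line 11, in <module>
    print(k,len(P),'rmax',r.max().round(1),np.round(b,0).tolist())
                          ~~~~~^^
    return umr_maximum(a, axis, None, out, keepdims, initial, where)
ValueError: zero-size array to reduction operation maximum which has no identity
```

```bash
python3 -m crank '{"claw":[1,1,1],"linear":[[0,0,0],[0,0,0],[0,0,0]],"roll":[0,0,0]}' 10; sed -i 's/^    P=Q\[m\]; r=/    if m.sum()<5: continue\n    P=Q[m]; r=/' meas.py; python3 meas.py a2
python3 - <<'E'
from h import *
for t in ['top0','w2','scene0']:
    im,W=cloud(t);Q=toU(W)
    for nm,(x0,x1,y0,y1) in dict(strip=(-360,-165,45,100),body=(-440,-165,-30,175)).items():
        m=(Q[...,0]>x0)&(Q[...,0]<x1)&(Q[...,1]>y0)&(Q[...,1]<y1)&(Q[...,2]>12)
        if m.sum(): 
            P=Q[m];i=P[:,2].argmax();print(t,nm,m.sum(),P[i].round(0),P.min(0).round(0),P.max(0).round(0))
E
```

```text
t: 11.85
tool_pos: [594.2, 325.3, 247.2]
eef_rot: [[-0.395, 0.919, 0.0], [0.919, 0.395, -0.0], [-0.0, 0.0, -1.0]]
wrist_force: [0.1, 1.0, -0.8]
opening: 15.7
U [-329.2   71.7  247.1] 15.8 [ 0.5  1.  -0.7] 11.95
top0 strip 48 [-349.   46.   48.] [-360.   46.   25.] [-340.   99.   48.]
top0 body 1713 [-429.  140.  150.] [-440.  -30.   12.] [-165.  175.  150.]
w2 strip 553 [-354.   50.   43.] [-360.   45.   12.] [-338.  100.   43.]
w2 body 67774 [-203.   -8.  338.] [-440.  -30.   12.] [-165.  162.  338.]
scene0 strip 56 [-352.   47.   37.] [-360.   45.   16.] [-335.   99.   37.]
scene0 body 2372 [-424.  136.  149.] [-440.  -30.   12.] [-165.  175.  149.]
```

View pics/a2sc.png

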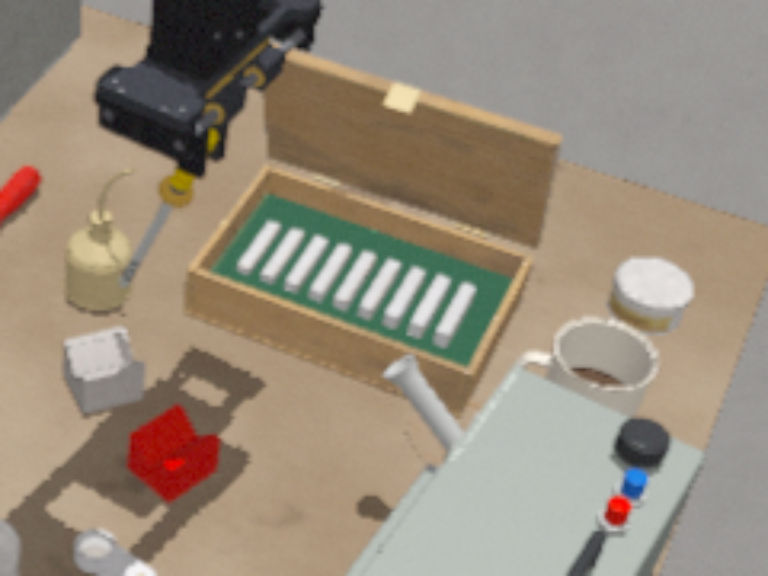

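```bash
python3 -m crank '{"claw":[1,1,1,1,1,1,1,1,1],"linear":[[6,-13,0],[7,-16,0],[8,-18,0],[8,-18,0],[7,-17,0],[6,-14,0],[3,-9,0],[0,0,0],[0,0,0]],"roll":[0,0,0,0,0,0,0,0,0]}' 15;  python3 -m crank '{"claw":[1,1,1,1,1,1],"linear":[[0,0,0],[0,0,0],[0,0,0],[0,0,0],[0,0,0],[0,0,0]],"roll":[0,0,0,0,0,0]}' 3
cat > meas.py <<'E'
import sys
from h import *
t=sys.argv[1]
s=arm.read_state();R=np.array(s['eef_rot']);p=np.array(s['tool_pos']);G=p-R[:,2]*18.7
for k,n in [('s','scene'),('t','top')]:
    grab(n,t+k); im,W=cloud(t+k)
    Q=(W-G)@np.stack([-R[:,0],R[:,1],-R[:,2]],1)
    r=np.hypot(Q[...,0],Q[...,2])
    m=(abs(Q[...,1])<9)&(r>55)&(r<185)&(Q[...,2]<10)&(W[...,2]>15)&(toU(W)[...,0]<-155)&~((Q[...,0]>-20)&(Q[...,2]>-25)&(Q[...,0]<25))
    P=Q[m];r=r[m];a=np.rad2deg(np.arctan2(-P[:,2],P[:,0]))
    print(k,len(P)); 
    for b in range(55,185,20):
        j=(r>=b)&(r<b+20)
        if j.sum()>2: print('   r',b,j.sum(),'ang med %.1f iqr %.1f %.1f'%(np.median(a[j]),*np.percentile(a[j],[25,75])),np.median(P[j],0).round(0))
    if len(r): print('rmax',r.max())
print('U',toU(p).round(1),round(s['opening'],1),np.round(s['wrist_force'],1),s['t'])
u,v=proj(t+'s',G); u=int(np.clip(u,120,520));v=int(np.clip(v,75,310))
im=cv2.imread(f'pics/{t}s.png');cv2.imwrite(f'pics/{t}sc.png',cv2.resize(im[v-70:v+90,u-100:u+120],None,fx=3.4,fy=3.4))
E
python3 meas.py a3
```

```text
t: 12.7
tool_pos: [639.3, 219.9, 247.0]
eef_rot: [[-0.394, 0.919, -0.0], [0.919, 0.394, 0.001], [0.001, -0.0, -1.0]]
wrist_force: [0.1, -0.2, -0.7]
opening: 15.7
t: 13.2
tool_pos: [639.1, 220.7, 247.1]
eef_rot: [[-0.395, 0.918, 0.0], [0.918, 0.395, 0.0], [0.0, 0.0, -1.0]]
wrist_force: [0.3, 0.1, -0.7]
opening: 15.7
s 153
   r 55 41 ang med 102.2 iqr 96.9 112.7 [-12.  -4. -57.]
   r 75 23 ang med 106.1 iqr 104.7 107.5 [-24.  -4. -81.]
   r 95 19 ang med 106.3 iqr 105.1 107.9 [ -30.   -3. -100.]
   r 115 23 ang med 106.6 iqr 105.5 107.5 [ -34.   -5. -118.]
   r 135 21 ang med 106.4 iqr 105.6 107.4 [ -41.   -5. -138.]
   r 155 19 ang med 107.0 iqr 106.3 107.7 [ -49.   -4. -158.]
   r 175 7 ang med 106.9 iqr 106.3 107.2 [ -52.   -5. -175.]
rmax 184.31427534065867
t 56
   r 95 8 ang med 109.5 iqr 109.2 109.8 [ -36.   -0. -102.]
   r 115 16 ang med 108.8 iqr 108.1 109.5 [ -39.   -2. -117.]
   r 135 14 ang med 108.6 iqr 108.0 109.0 [ -47.   -2. -136.]
   r 155 13 ang med 108.5 iqr 108.3 108.9 [ -53.   -1. -155.]
   r 175 5 ang med 108.7 iqr 108.1 108.7 [ -57.   -1. -170.]
rmax 183.48852645793244
U [-215.5   71.5  247.1] 15.7 [ 0.3  0.1 -0.7] 13.2
```

View pics/a3sc.png

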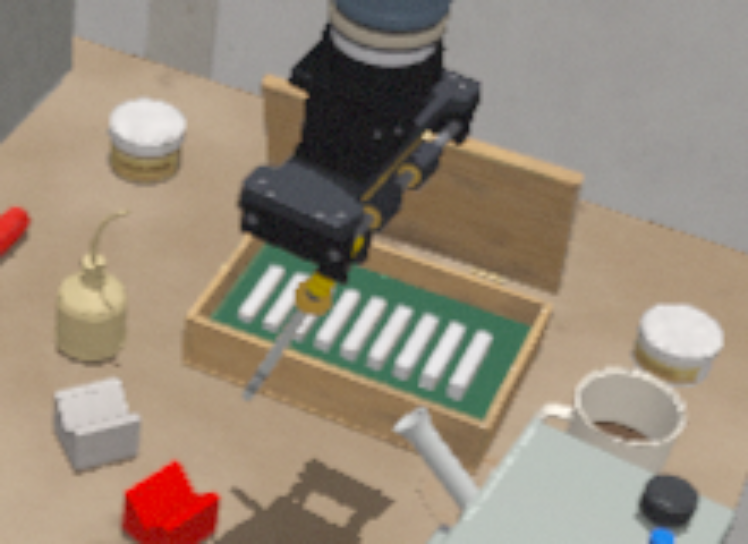

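```bash
cat > arc.py <<'E'
import sys
from h import *
xt,a0,a1,n,L=map(float,sys.argv[1:6])
pr=float(sys.argv[6]) if len(sys.argv)>6 else 1.5
p=toU(np.array(arm.read_state()['tool_pos']));print(p.round(1))
prev=p;y=p[1]
for a in np.linspace(a0,a1,int(n)):
    t=np.deg2rad(a);q=np.array([xt-L*np.cos(t),y,4.5+L*np.sin(t)-pr-18.7])
    print(round(a),q.round(1),(RU@(q-prev)).round(1));prev=q
E
python3 arc.py -267 107 60 11 176
```

```text
[-215.3   71.5  247.1]
107 [-215.5   71.5  152.6] [ -0.1   0.2 -94.5]
102 [-229.5   71.5  156.3] [-5.5 12.8  3.7]
98 [-243.7   71.5  158.8] [-5.6 13.1  2.5]
93 [-258.1   71.5  160.1] [-5.7 13.2  1.3]
88 [-272.5   71.5  160.2] [-5.7 13.3  0.1]
84 [-286.9   71.5  159.2] [-5.7 13.2 -1. ]
79 [-301.2   71.5  156.9] [-5.6 13.1 -2.2]
74 [-315.2   71.5  153.6] [-5.5 12.9 -3.4]
69 [-328.9   71.5  149. ] [-5.4 12.6 -4.5]
65 [-342.2   71.5  143.4] [-5.3 12.2 -5.6]
60 [-355.    71.5  136.7] [-5.1 11.7 -6.7]
```

```bash
python3 -m crank '{"claw":[1,1,1,1,1,1],"linear":[[0,0,-25],[0,0,-30],[0,0,-25],[0,0,-10],[0,0,-4],[0,0,0]],"roll":[0,0,0,0,0,0]}' 4
python3 -m crank '{"claw":[1,1,1,1,1,1,1,1,1,1,1,1],"linear":[[-5.5,12.8,3.5],[-5.6,13.1,2.5],[-5.7,13.2,1.3],[-5.7,13.3,0.1],[-5.7,13.2,-1],[-5.6,13.1,-2.2],[-5.5,12.9,-3.4],[-5.4,12.6,-4.5],[-5.3,12.2,-5.6],[-5.1,11.7,-6.7],[0,0,0],[0,0,0]],"roll":[0,0,0,0,0,0,0,0,0,0,0,0]}'
python3 meas.py a4
```

```text
t: 13.8
tool_pos: [639.7, 220.3, 153.2]
eef_rot: [[-0.395, 0.919, 0.0], [0.919, 0.395, 0.0], [0.0, 0.0, -1.0]]
wrist_force: [-0.3, -0.2, -0.5]
opening: 15.4
t: 14.8
tool_pos: [583.6, 349.7, 136.8]
eef_rot: [[-0.396, 0.918, -0.0], [0.918, 0.396, 0.0], [0.0, 0.0, -1.0]]
wrist_force: [-0.2, 0.7, 0.5]
opening: 15.8
s 104
   r 55 20 ang med 83.6 iqr 82.1 85.2 [  8.  -4. -63.]
   r 75 19 ang med 84.6 iqr 84.2 86.0 [  8.  -4. -83.]
   r 95 18 ang med 85.6 iqr 84.8 87.5 [   8.   -4. -104.]
   r 115 41 ang med 99.9 iqr 87.1 103.3 [ -23.   -5. -124.]
   r 135 6 ang med 86.7 iqr 85.8 87.6 [   8.   -4. -137.]
rmax 139.25542293889652
t 0
U [-355.9   71.5  136.8] 15.8 [-0.2  0.7  0.5] 14.8
```

View pics/a4sc.png

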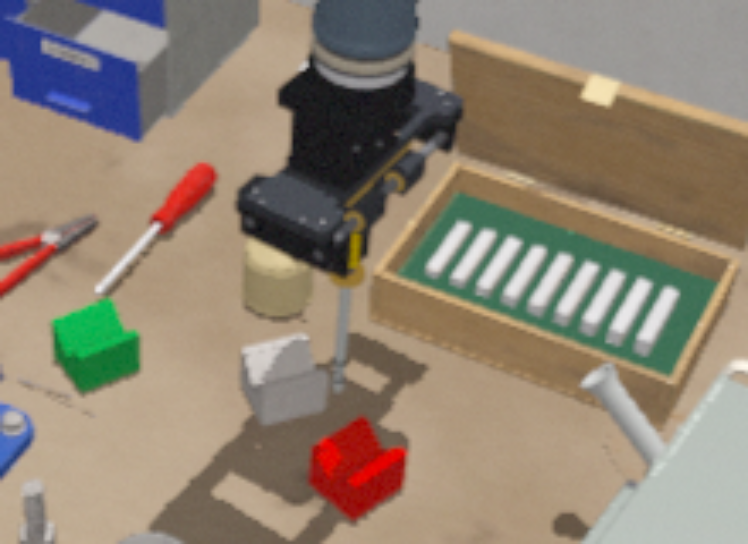

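```bash
python3 -m crank '{"claw":[1,1,1,1,1,1,1,1,1,1,1,1],"linear":[[0,0,0],[0,0,15],[0,0,20],[8,-18,5],[12,-28,0],[13,-31,0],[13,-31,0],[11,-26,0],[6,-14,0],[0,0,0],[0,0,-20],[0,0,-10]],"roll":[0,0,0,0,0,0,0,0,0,0,0,0]}' 12
python3 meas.py a5
```

```text
t: 15.9
tool_pos: [646.2, 200.7, 145.8]
eef_rot: [[-0.394, 0.919, -0.002], [0.919, 0.394, 0.0], [0.001, -0.002, -1.0]]
wrist_force: [-0.6, 0.0, -1.3]
opening: 15.7
s 92
   r 55 21 ang med 84.4 iqr 82.9 86.7 [  6.  -5. -64.]
   r 75 21 ang med 85.2 iqr 84.2 87.4 [  7.  -5. -84.]
   r 95 18 ang med 86.6 iqr 85.6 87.9 [   6.   -4. -105.]
   r 115 19 ang med 87.0 iqr 86.5 87.9 [   7.   -3. -124.]
   r 135 13 ang med 87.8 iqr 87.0 88.5 [   6.   -4. -143.]
rmax 147.55091602879128
t 0
U [-194.3   70.1  145.8] 15.7 [-0.6  0.  -1.3] 15.9
```

View pics/a5sc.png

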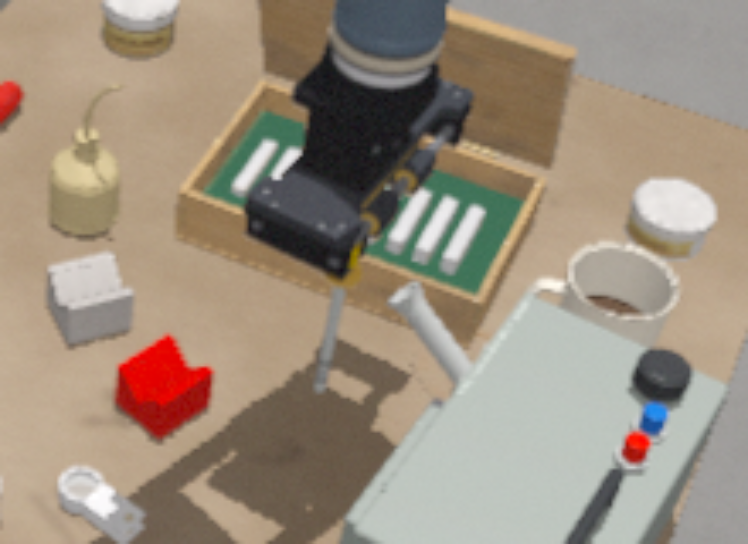

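Run:
```python
from h import *
s=arm.read_state();R=np.array(s['eef_rot']);p=np.array(s['tool_pos']);G=p-R[:,2]*18.7
im,W=cloud('a5s');Q=(W-G)@np.stack([-R[:,0],R[:,1],-R[:,2]],1)
u0,v0=proj('a5s',G);u0=int(u0);v0=int(v0);print(u0,v0)
for v in range(v0+20,v0+60,2):
    row=[]
    m=(abs(Q[v,:,1])<9)&(abs(Q[v,:,0])<25)
    us=np.where(m)[0]
    if len(us): print(v,us.min(),us.max(),np.median(Q[v,us],0).round(1),'z',np.median(W[v,us,2]).round(1))
c=im[v0-10:v0+75,u0-50:u0+50]
cv2.imwrite('pics/a5z.png',cv2.resize(c,None,fx=7,fy=7,interpolation=cv2.INTER_CUBIC)[:,:,::-1])
```

```text
405 178
198 402 405 [  6.9  -2.5 -60.2] z 102.6
200 402 405 [  7.4  -2.3 -67.3] z 95.6
202 402 404 [  8.5  -2.6 -73. ] z 89.8
204 401 404 [  7.3  -1.6 -81.2] z 81.6
206 401 403 [  7.2  -3.9 -87.7] z 75.1
208 400 403 [  7.9  -3.3 -95.3] z 67.6
210 400 403 [   7.4   -1.6 -105.3] z 57.6
212 400 402 [   6.    -0.8 -111.8] z 51.1
214 399 402 [   7.9   -1.5 -118.1] z 44.8
216 399 401 [   7.8   -4.3 -125.5] z 37.4
218 398 401 [   6.9   -2.7 -133.5] z 29.4
220 389 401 [ -14.     3.8 -161.2] z 1.6
222 387 400 [ -11.5    0.4 -165.6] z -2.7
224 390 399 [  -4.9    1.8 -168. ] z -5.1
226 394 405 [ 7.70e+00  1.00e-01 -1.66e+02] z -3.1
228 397 405 [  16.2   -1.7 -167. ] z -4.2
230 402 403 [  22.3   -4.1 -168.6] z -5.7
```

View pics/a5z.png

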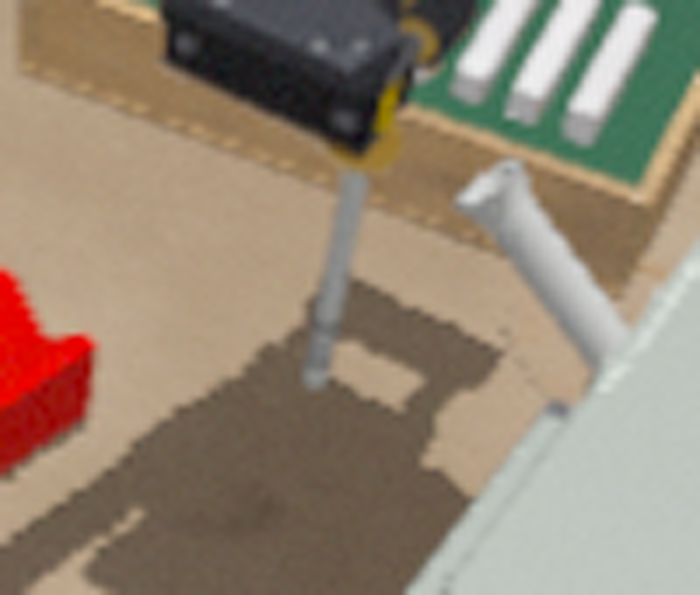

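```bash
python3 -m crank '{"claw":[1,1,1,1,1,1,1,1,1,1,1,1],"linear":[[0,0,20],[0,0,35],[0,0,35],[0,0,35],[0,0,25],[0,0,15],[4,-9,0],[5,-11,0],[5,-11,0],[4.5,-9.7,0],[1,-1,0],[0,0,0]],"roll":[0,0,0,0,0,0,0,0,0,0,0,0]}' 12
cat > look.py <<'E'
import sys
from h import *
t=sys.argv[1]
s=arm.read_state();R=np.array(s['eef_rot']);p=np.array(s['tool_pos']);G=p-R[:,2]*18.7
for k,n in [('s','scene'),('t','top')]:
    grab(n,t+k); im,W=cloud(t+k)
    u,v=proj(t+k,fromU([-150,70,160])); u=int(u);v=int(v)
    cv2.imwrite(f'pics/{t}{k}z.png',cv2.resize(im[max(v-75,0):v+45,u-65:u+55],None,fx=5,fy=5,interpolation=cv2.INTER_CUBIC)[:,:,::-1])
    print(k,'crop origin',u-65,max(v-75,0))
    Q=toU(W); U=Q
    F=(W-G)@np.stack([-R[:,0],R[:,1],-R[:,2]],1)
    m=(abs(F[...,1])<9)&(F[...,2]<-25)&(F[...,2]>-170)&(abs(F[...,0])<30)&(Q[...,2]>156)
    P=U[m]
    for z in range(150,300,15):
        j=(P[:,2]>z)&(P[:,2]<=z+15)
        if j.sum(): print(z,j.sum(),np.median(P[j],0).round(1))
print('U',toU(p).round(1),round(s['opening'],1),np.round(s['wrist_force'],1),s['t'])
E
python3 look.py b1
```

```text
t: 17.0
tool_pos: [666.7, 157.2, 310.2]
eef_rot: [[-0.393, 0.92, -0.003], [0.92, 0.393, -0.0], [0.001, -0.003, -1.0]]
wrist_force: [-0.4, 0.5, -0.6]
opening: 15.7
s crop origin 357 112
165 7 [-140.4   66.8  177.7]
180 21 [-140.1   67.7  188.3]
195 18 [-141.8   67.8  202.1]
210 19 [-139.1   67.8  216.8]
225 23 [-140.4   68.   231.6]
240 21 [-140.3   68.1  248.6]
255 22 [-141.2   68.4  263.2]
270 22 [-141.1   68.1  277.9]
285 7 [-135.7   68.5  295.2]
t crop origin 308 27
U [-146.2   71.8  310.2] 15.7 [-0.4  0.5 -0.6] 17.0
```

View pics/b1sz.png

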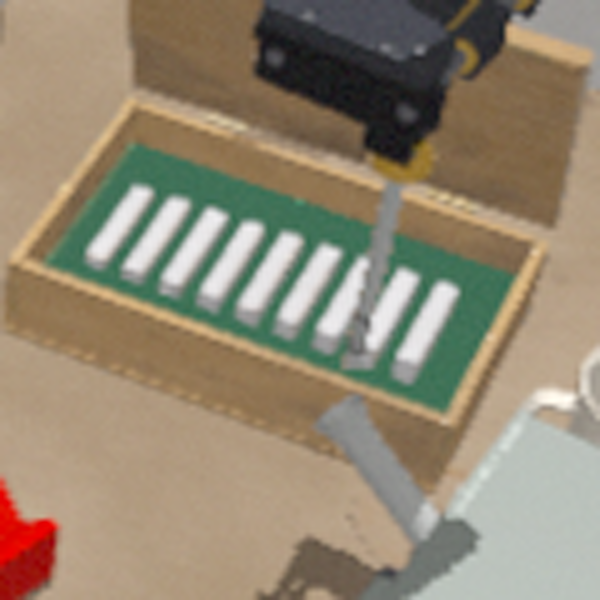

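View pics/b1tz.png

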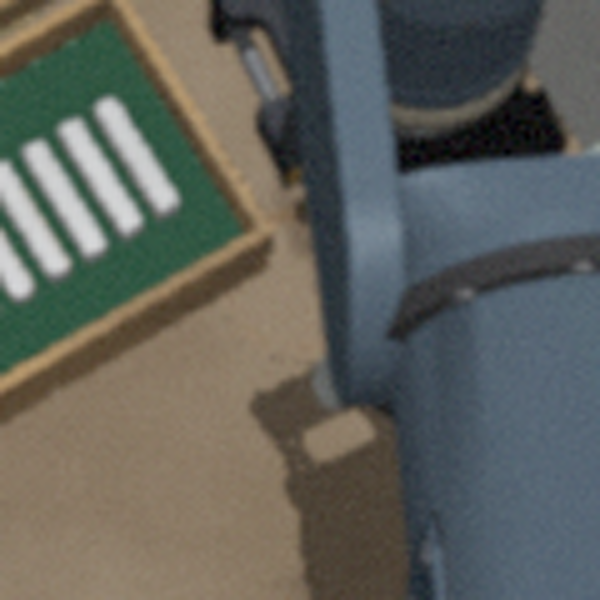

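```bash
python3 -m crank '{"claw":[1,1,1,1,1,1],"linear":[[-0.6,1.4,0],[0,0,-15],[0,0,-12],[0,0,-8],[0,0,-4],[0,0,0]],"roll":[0,0,0,0,0,0]}' 8
python3 look.py b2
```

```text
t: 17.6
tool_pos: [665.3, 160.5, 271.8]
eef_rot: [[-0.395, 0.918, -0.002], [0.918, 0.395, -0.0], [0.001, -0.002, -1.0]]
wrist_force: [-0.8, 0.8, -1.2]
opening: 15.7
s crop origin 357 112
150 10 [-142.9   68.8  161.3]
165 19 [-144.    67.9  173.7]
180 17 [-143.7   67.9  186.3]
195 20 [-143.3   67.4  203.5]
210 22 [-143.7   67.4  218.6]
225 18 [-144.9   67.8  232.5]
240 12 [-143.1   67.1  243.6]
255 21 [-134.7   70.6  263.4]
t crop origin 308 27
U [-149.9   71.8  271.8] 15.7 [-0.8  0.8 -1.2] 17.6
```

View pics/b2sz.png

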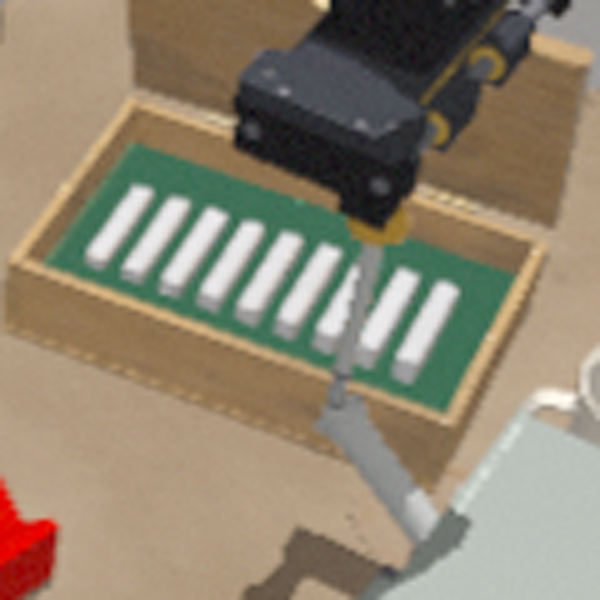

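```bash
sed 's/4.5+L\*np.sin(t)-pr/zt+L*np.sin(t)/; s/^pr=.*/zt=float(sys.argv[6])/' arc.py > arc2.py; python3 arc2.py -142.5 86 40 12 150 136
```

```text
[-149.4   72.7  273.4]
86 [-153.    72.7  266.9] [-1.4  3.3 -6.5]
82 [-163.8   72.7  265.8] [-4.3 10.  -1.2]
78 [-174.6   72.7  263.8] [-4.3  9.9 -2. ]
73 [-185.2   72.7  261.1] [-4.2  9.7 -2.7]
69 [-195.6   72.7  257.6] [-4.1  9.5 -3.5]
65 [-205.7   72.7  253.3] [-4.   9.3 -4.2]
61 [-215.4   72.7  248.4] [-3.9  9.  -5. ]
57 [-224.8   72.7  242.7] [-3.7  8.6 -5.7]
53 [-233.7   72.7  236.4] [-3.5  8.2 -6.3]
48 [-242.2   72.7  229.4] [-3.3  7.8 -7. ]
44 [-250.1   72.7  221.8] [-3.1  7.3 -7.6]
40 [-257.4   72.7  213.7] [-2.9  6.7 -8.1]
```

```bash
python3 -m crank '{"claw":[1,1,1,1,1,1,1],"linear":[[0,0,0],[-2.3,2.9,-6],[-4.3,10,-1.2],[-4.3,9.9,-2],[-4.2,9.7,-2.7],[-4.1,9.5,-3.5],[0,0,0]],"roll":[0,0,0,0,0,0,0]}' 4
python3 look.py b3;python3 meas.py b3m
```

```text
t: 18.28
tool_pos: [644.8, 205.1, 256.9]
eef_rot: [[-0.398, 0.917, -0.002], [0.918, 0.398, 0.001], [0.002, -0.002, -1.0]]
wrist_force: [-0.5, 0.5, 0.2]
opening: 15.7
s crop origin 357 112
195 3 [-170.1   67.1  203.4]
210 15 [-171.7   67.5  220.3]
225 23 [-175.5   66.8  231.7]
240 4 [-176.9   69.3  241.6]
t crop origin 308 27
U [-198.9   70.6  256.9] 15.7 [-0.5  0.5  0.2] 18.2833
s 71
   r 55 31 ang med 63.3 iqr 61.7 65.8 [ 29.  -4. -59.]
   r 75 26 ang med 65.4 iqr 64.3 66.5 [ 36.  -4. -78.]
   r 95 14 ang med 67.2 iqr 65.9 68.3 [ 40.  -4. -91.]
rmax 113.21988217762942
t 0
U [-196.5   70.5  256.6] 15.9 [ 1.1 -0.2 -0.7] 18.3833
```

View pics/b3sz.png

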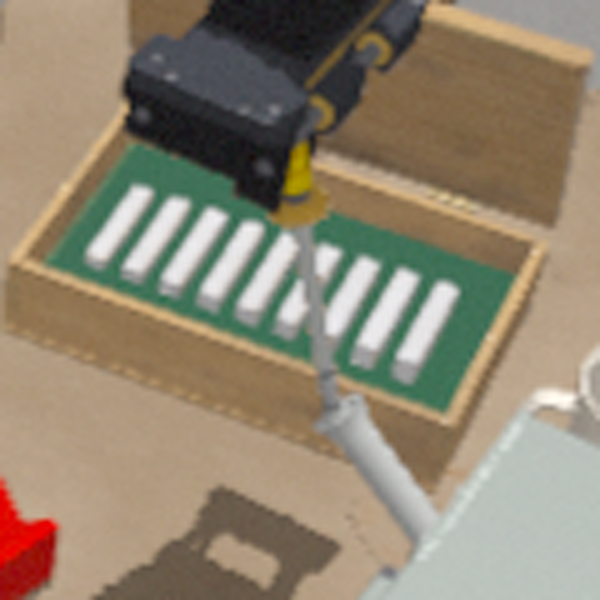

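```bash
python3 -m crank '{"claw":[1,1,1,1,1,1,1,1,1],"linear":[[-4,9.3,-4.2],[-3.9,9,-5],[-3.7,8.6,-5.7],[-3.5,8.2,-6.3],[-3.3,7.8,-7],[-3.1,7.3,-7.6],[-2.9,6.7,-8.1],[0,0,0],[0,0,0]],"roll":[0,0,0,0,0,0,0,0,0]}' 4
python3 look.py b4;python3 meas.py b4m
```

```text
t: 19.23
tool_pos: [621.7, 259.4, 212.6]
eef_rot: [[-0.396, 0.918, -0.002], [0.918, 0.396, -0.001], [-0.0, -0.002, -1.0]]
wrist_force: [0.9, -0.6, -0.4]
opening: 16.0
s crop origin 357 112
t crop origin 308 27
U [-257.9   70.9  212.6] 16.0 [ 0.9 -0.6 -0.4] 19.2333
s 116
   r 55 31 ang med 31.0 iqr 29.0 33.4 [ 56.  -3. -34.]
   r 75 32 ang med 34.0 iqr 32.7 35.5 [ 70.  -3. -48.]
   r 95 30 ang med 36.4 iqr 35.7 37.1 [ 84.  -3. -62.]
   r 115 23 ang med 37.7 iqr 36.8 38.7 [ 96.  -3. -74.]
rmax 130.97470224732422
t 0
U [-256.9   71.5  213.7] 16.0 [ 1.3  0.7 -0.7] 19.3333
```

View pics/b4msc.png

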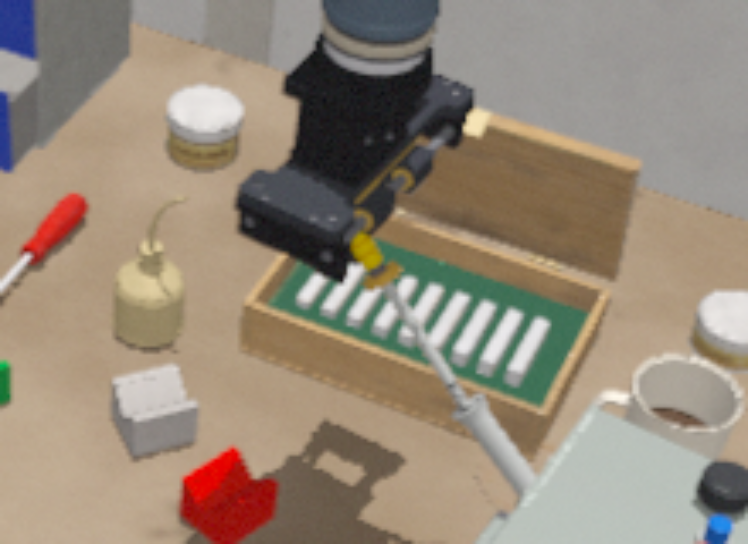

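```bash
python3 -m crank '{"claw":[1,1,1,1,1],"linear":[[0,0,-5],[0,0,-5],[0,0,-3],[0,0,0],[0,0,0]],"roll":[0,0,0,0,0]}' 5
python3 meas.py b5
python3 - <<'E'
from h import *
im=cv2.imread('pics/b5s.png')
u,v=proj('b5s',fromU([-200,71,190]));u=int(u);v=int(v)
cv2.imwrite('pics/b5z.png',cv2.resize(im[v-60:v+50,u-70:u+70],None,fx=5.4,fy=5.4,interpolation=cv2.INTER_CUBIC))
E
```

```text
t: 19.85
tool_pos: [622.3, 258.8, 200.3]
eef_rot: [[-0.395, 0.919, -0.001], [0.919, 0.395, -0.0], [-0.0, -0.001, -1.0]]
wrist_force: [-0.6, -0.4, 0.3]
opening: 15.8
s 109
   r 55 33 ang med 25.9 iqr 24.0 28.0 [ 59.  -3. -28.]
   r 75 31 ang med 30.3 iqr 29.1 31.3 [ 73.  -3. -43.]
   r 95 32 ang med 32.3 iqr 31.6 33.0 [ 89.  -3. -55.]
   r 115 13 ang med 33.8 iqr 32.0 34.9 [ 99.  -3. -66.]
rmax 123.5600310197316
t 0
U [-257.1   71.2  200.3] 15.8 [-0.6 -0.4  0.3] 19.85
```

View pics/b5z.png

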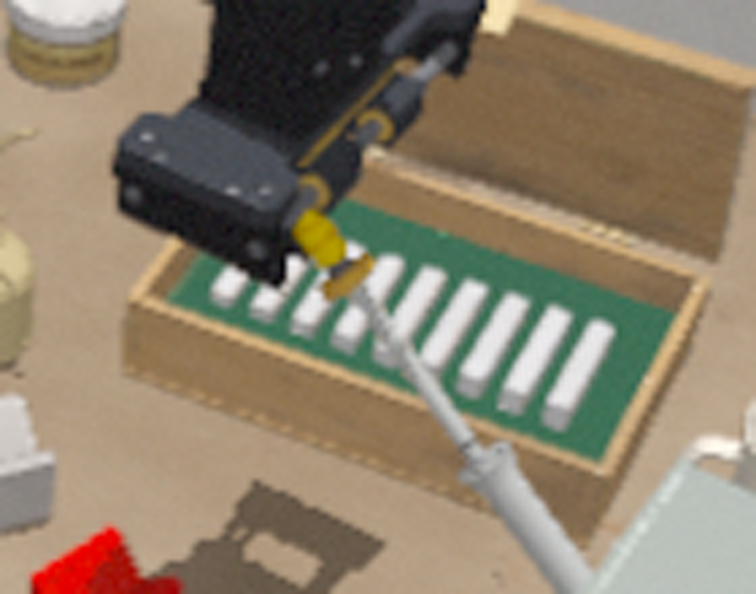

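```bash
python3 -m crank '{"claw":[1,1,1,1,1,1],"linear":[[0,0,0],[1.5,-3.5,-3.2],[3,-7,-6.4],[3,-7,-6.4],[3,-7,-6.4],[0,0,0]],"roll":[0,0,0,0,0,0]}' 8
python3 meas.py b6
```

```text
t: 20.45
tool_pos: [632.9, 232.2, 176.1]
eef_rot: [[-0.393, 0.919, -0.003], [0.919, 0.393, -0.002], [-0.0, -0.003, -1.0]]
wrist_force: [0.5, -0.4, -0.9]
opening: 16.1
s 48
   r 55 33 ang med 26.0 iqr 23.8 28.0 [ 58.  -3. -28.]
   r 75 15 ang med 29.2 iqr 27.3 30.3 [ 71.  -2. -38.]
rmax 85.90834361547141
t 0
U [-228.5   70.4  176.1] 16.1 [ 0.5 -0.4 -0.9] 20.45
```

View pics/b6sc.png

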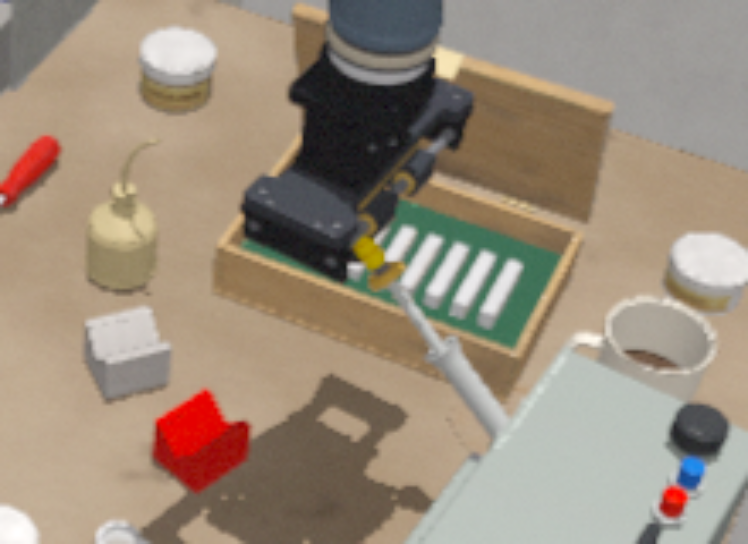

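```bash
python3 -m crank '{"claw":[1,1,1,1,1,1,1],"linear":[[3,-7,-6.4],[3,-7,-6.4],[3,-7,-6.4],[3,-7,-6.4],[3,-7,-6.4],[3,-7,-6.4],[0,0,0]],"roll":[0,0,0,0,0,0,0]}' 8
python3 meas.py b7
```

```text
t: 21.13
tool_pos: [651.0, 190.4, 138.0]
eef_rot: [[-0.393, 0.919, -0.002], [0.919, 0.393, -0.001], [-0.0, -0.002, -1.0]]
wrist_force: [0.5, 0.0, -1.7]
opening: 15.5
s 0
t 0
U [-183.    70.5  138. ] 15.5 [ 0.5  0.  -1.7] 21.1333
```

View pics/b7sc.png

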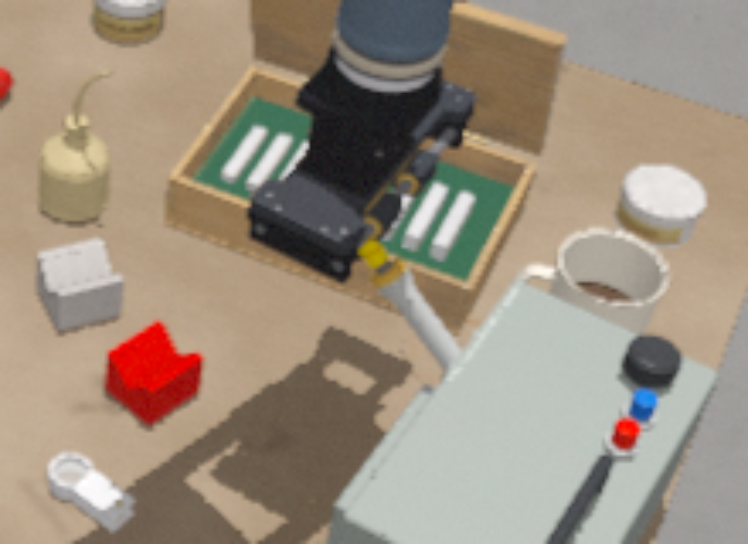

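```bash
python3 -m crank '{"claw":[1,1,1,1],"linear":[[2.4,-5.6,-5.1],[2.4,-5.6,-5.1],[0,0,0],[0,0,0]],"roll":[0,0,0,0]}' 10
python3 meas.py b8
python3 - <<'E'
from h import *
grab('wrist','w8')
E
```

```text
t: 21.57
tool_pos: [655.7, 183.4, 130.7]
eef_rot: [[-0.395, 0.919, 0.001], [0.919, 0.395, 0.003], [0.003, 0.002, -1.0]]
wrist_force: [-1.0, 5.2, 3.7]
opening: 15.4
s 0
t 0
U [-174.6   72.1  130.7] 15.4 [-1.   5.2  3.7] 21.5667
```

View pics/b8sc.png

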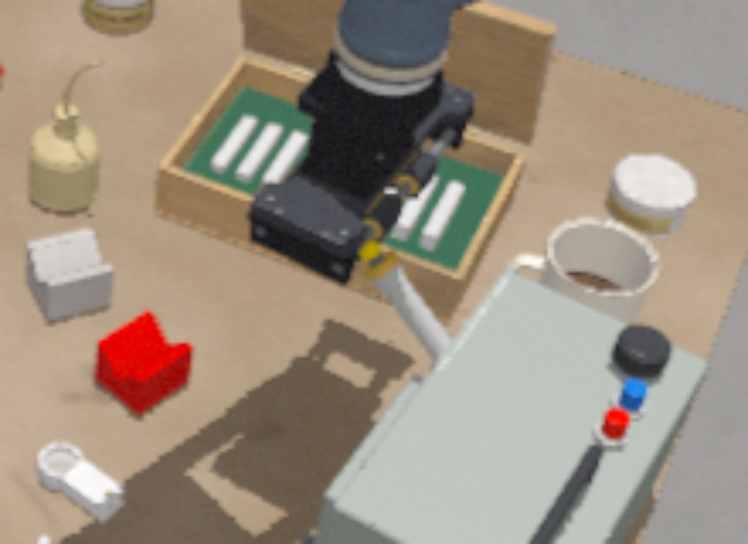

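View pics/w8.png

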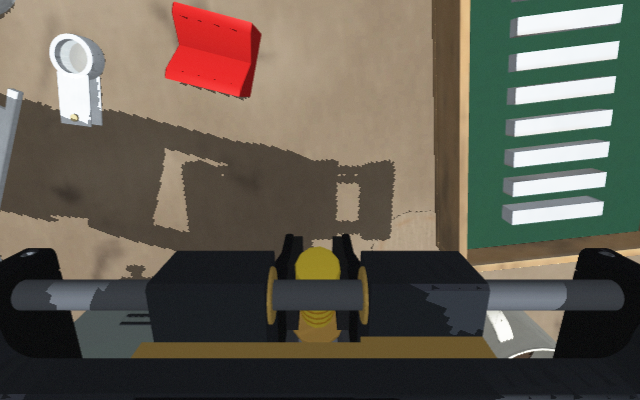

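Run:
```python
from h import *
im=cv2.imread('pics/b8s.png');z=np.load('pics/b8s.npz')
u,v=proj('b8s',fromU([-143.7,70.8,143]));print(u,v);u=int(u);v=int(v)
cv2.imwrite('pics/b8z.png',cv2.resize(im[v-25:v+25,u-35:u+35],None,fx=11,fy=11,interpolation=cv2.INTER_CUBIC))
im,W=cloud('b8s');Q=toU(W)-np.array([-143.7,70.8,143])
a=np.array([-.766,0,.643]);ax=Q@a;pp=Q@np.array([.643,0,.766])
# brass & other pixels: print axial per pixel along the axis
for s in range(-30,50,3):
    uu,vv=proj('b8s',fromU(np.array([-143.7,70.8,143])+s*a+np.array([0,-6,0])+3*np.array([.643,0,.766])))
    uu=int(round(float(uu)));vv=int(round(float(vv)));print(s,(uu,vv),im[vv,uu],ax[vv,uu].round(1),Q[vv,uu,1].round(1),pp[vv,uu].round(1))
```

```text
423.57682547282764 193.19683510482534
-30 (431, 204) [160 160 160] -30.1 -6.4 4.6
-27 (430, 203) [142 142 140] -27.8 -4.1 1.7
-24 (429, 202) [142 141 141] -22.4 -8.9 5.8
-21 (428, 201) [143 143 142] -18.5 -10.2 6.4
-18 (428, 200) [142 144 141] -18.9 -3.7 1.9
-15 (427, 199) [144 142 141] -13.6 -8.4 5.9
-12 (426, 198) [142 142 140] -8.6 -12.5 9.3
-9 (425, 197) [143 143 141] -6.0 -10.8 6.9
-6 (425, 196) [144 140 131] -4.9 -7.7 5.8
-3 (424, 195) [160 129  61] -0.8 -9.6 7.1
0 (423, 194) [156 123  49] 4.1 -13.7 10.4
3 (423, 193) [141 115  61] 4.2 -8.1 6.9
6 (422, 192) [85 77 71] 5.0 -1.8 -0.1
9 (421, 191) [101  89  69] 9.9 -5.9 3.3
12 (420, 190) [170 147   0] 12.3 -3.5 0.3
15 (420, 189) [178 155   0] 15.0 -4.4 3.1
18 (419, 188) [170 147   0] 18.3 -4.4 2.4
21 (418, 187) [97 88 60] 41.6 -57.5 54.2
24 (417, 186) [49 54 55] 53.1 -80.2 75.9
27 (417, 185) [48 50 52] 55.5 -80.8 78.3
30 (416, 184) [62 63 67] 58.5 -80.8 77.7
33 (415, 183) [74 75 82] 62.1 -82.4 78.6
36 (415, 182) [80 81 87] 61.7 -75.5 73.7
39 (414, 182) [88 89 93] 64.1 -79.6 75.2
42 (413, 181) [76 80 86] 67.0 -79.3 74.3
45 (412, 180) [77 79 88] 67.4 -72.0 66.6
48 (412, 179) [81 83 90] 68.6 -69.4 65.8
```

View pics/b8z.png

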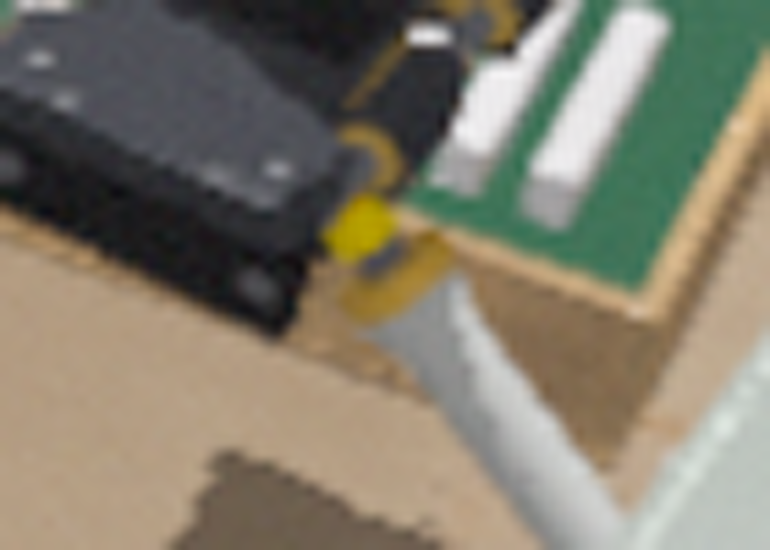

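```bash
python3 -m crank '{"claw":[1,1,1,1,1],"linear":[[0.9,-2.1,-2],[0.9,-2.1,-2],[0.9,-2.1,-2],[0,0,0],[0,0,0]],"roll":[0,0,0,0,0]}' 10
python3 meas.py b9;python3 - <<'E'
from h import *
im=cv2.imread('pics/b9s.png')
u,v=proj('b9s',fromU([-143.7,70.8,143]));u=int(u);v=int(v)
cv2.imwrite('pics/b9z.png',cv2.resize(im[v-25:v+25,u-35:u+35],None,fx=11,fy=11,interpolation=cv2.INTER_CUBIC))
E
```

```text
t: 22.13
tool_pos: [658.1, 178.2, 125.7]
eef_rot: [[-0.395, 0.919, 0.001], [0.919, 0.395, 0.005], [0.004, 0.003, -1.0]]
wrist_force: [-2.9, 6.9, 7.7]
opening: 15.6
s 0
t 0
U [-168.9   72.2  125.7] 15.6 [-2.9  6.9  7.7] 22.1333
```

View pics/b9z.png

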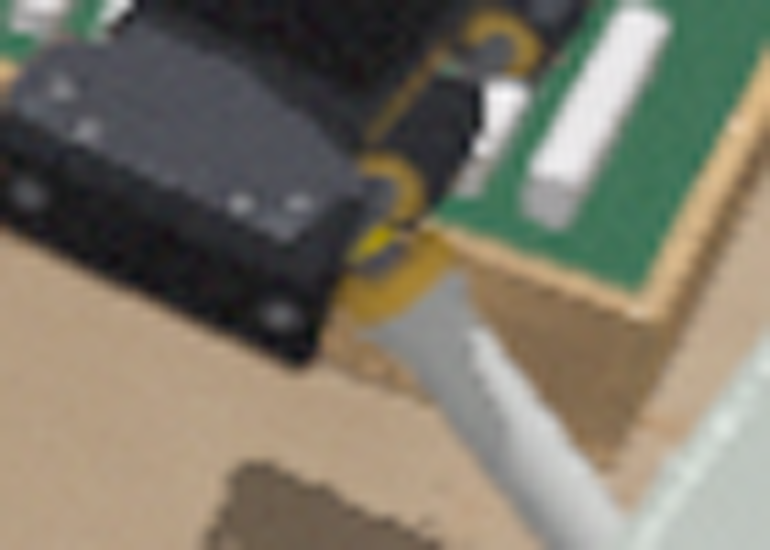

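```bash
python3 -m crank '{"claw":[0.8,0.65,0.65,0.65,0.65,0.65,0.65,0.65],"linear":[[0,0,0],[0,0,0],[0,0,0],[-2,3,13],[-2.5,4,13],[0,0,0],[0,0,0],[0,0,0]],"roll":[0,0,0,0,0,0,0,0]}' 10
python3 meas.py c1
python3 - <<'E'
from h import *
grab('wrist','wc1')
E
```

```text
t: 22.9
tool_pos: [654.1, 182.0, 150.3]
eef_rot: [[-0.395, 0.919, 0.001], [0.919, 0.395, -0.0], [-0.001, 0.001, -1.0]]
wrist_force: [-0.6, -0.2, 0.7]
opening: 30.5
s 0
t 0
U [-174.    70.   150.3] 30.5 [-0.6 -0.2  0.7] 22.9
```

View pics/c1sc.png

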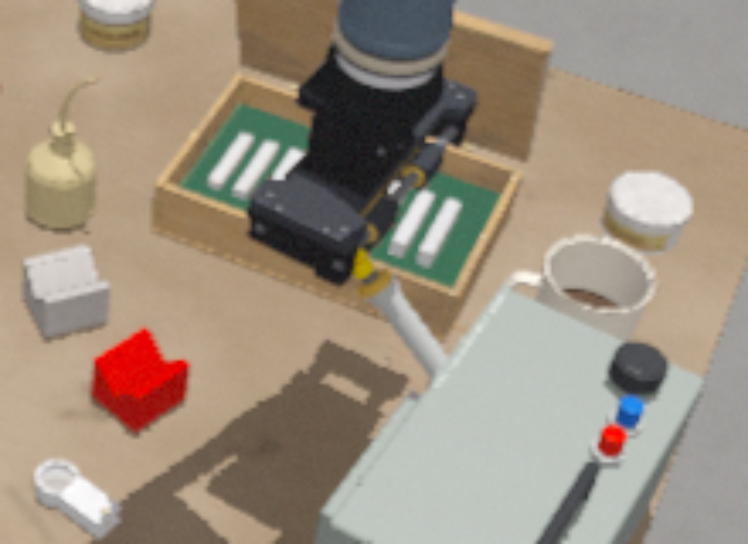

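View pics/wc1.png

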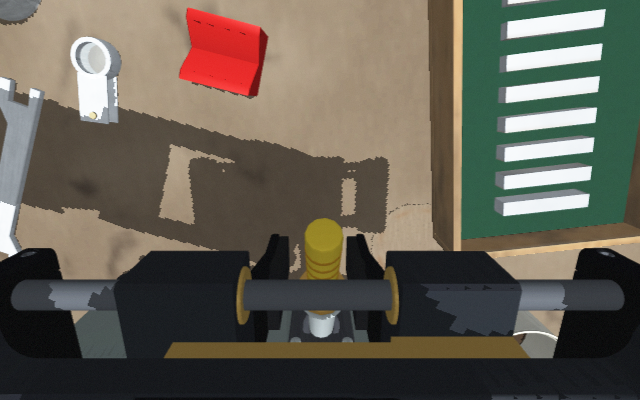

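```bash
python3 -m crank '{"claw":[0.65,0.65,1,1,1,1,1],"linear":[[-0.1,4.1,3.2],[0,0,0],[0,0,0],[0,0,0],[0,0,0],[0,0,0],[0,0,0]],"roll":[0,0,0,0,0,0,0]}' 30
python3 -m crank '{"claw":[1,1,1,1,1,1,1,1,1,1,1,1],"linear":[[-1.5,3.5,3.2],[-3,7,6.4],[-3,7,6.4],[-3,7,6.4],[-3,7,6.4],[-3,7,6.4],[-3,7,6.4],[-3,7,6.4],[-3,7,6.4],[-3,7,6.4],[-3,7,6.4],[0,0,0]],"roll":[0,0,0,0,0,0,0,0,0,0,0,0]}'
python3 meas.py c2
```

```text
t: 23.63
tool_pos: [653.9, 186.1, 152.9]
eef_rot: [[-0.395, 0.919, 0.0], [0.919, 0.395, 0.0], [0.0, 0.0, -1.0]]
wrist_force: [0.7, -0.1, 0.2]
opening: 15.1
t: 24.63
tool_pos: [622.3, 261.6, 222.0]
eef_rot: [[-0.396, 0.918, 0.002], [0.918, 0.396, 0.002], [0.0, 0.003, -1.0]]
wrist_force: [-0.1, -1.4, -0.0]
opening: 15.0
s 131
   r 55 29 ang med 41.6 iqr 40.6 43.1 [ 49.  -4. -43.]
   r 75 33 ang med 40.9 iqr 40.2 42.5 [ 63.  -3. -56.]
   r 95 32 ang med 41.3 iqr 40.3 41.8 [ 79.  -2. -70.]
   r 115 29 ang med 40.7 iqr 40.0 41.5 [ 95.  -3. -81.]
   r 135 8 ang med 41.3 iqr 41.1 42.5 [103.  -4. -91.]
rmax 141.2572327766013
t 0
U [-259.7   72.3  222. ] 15.0 [-0.1 -1.4 -0. ] 24.6333
```

View pics/c2sc.png

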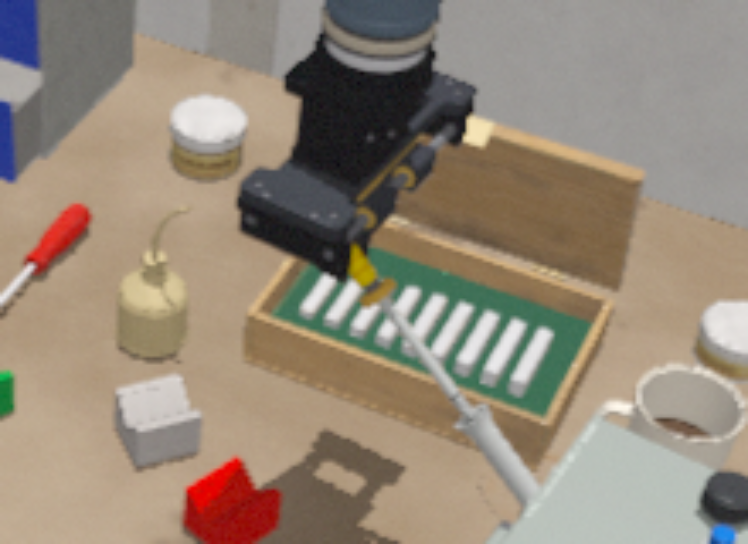

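```bash
python3 -m crank '{"claw":[1,1,1],"linear":[[-2,4.3,3.9],[-2,4.3,3.9],[0,0,0]],"roll":[0,0,0]}' 30
python3 arc2.py -147 41 -2 12 163 139.5
```

```text
t: 24.98
tool_pos: [618.2, 269.1, 228.6]
eef_rot: [[-0.395, 0.919, 0.0], [0.919, 0.395, 0.001], [0.001, 0.001, -1.0]]
wrist_force: [-0.3, 0.5, -0.6]
opening: 15.2
[-268.1   71.5  228.6]
41 [-270.    71.5  227.7] [-0.7  1.7 -0.9]
37 [-277.    71.5  219.1] [-2.8  6.4 -8.6]
33 [-283.4   71.5  210. ] [-2.5  5.9 -9.1]
29 [-289.2   71.5  200.5] [-2.3  5.3 -9.5]
25 [-294.3   71.5  190.6] [-2.   4.7 -9.9]
21 [-298.7   71.5  180.4] [ -1.7   4.1 -10.2]
18 [-302.4   71.5  169.9] [ -1.5   3.4 -10.5]
14 [-305.4   71.5  159.2] [ -1.2   2.7 -10.7]
10 [-307.7   71.5  148.3] [ -0.9   2.1 -10.9]
6 [-309.2   71.5  137.3] [ -0.6   1.4 -11. ]
2 [-309.9   71.5  126.2] [ -0.3   0.7 -11.1]
-2 [-309.9   71.5  115.1] [  0.   -0.  -11.1]
```

```bash
python3 -m crank '{"claw":[1,1,1,1,1,1,1],"linear":[[0,0,0],[-2.8,6.4,-8.6],[-2.5,5.9,-9.1],[-2.3,5.3,-9.5],[-2,4.7,-9.9],[-1.7,4.1,-10.2],[0,0,0]],"roll":[0,0,0,0,0,0,0]}' 5
python3 meas.py c3
```

```text
t: 25.57
tool_pos: [604.6, 295.2, 177.1]
eef_rot: [[-0.396, 0.918, -0.006], [0.918, 0.396, -0.001], [0.001, -0.006, -1.0]]
wrist_force: [-0.6, -0.2, -1.0]
opening: 15.7
s 172
   r 55 33 ang med 23.3 iqr 21.3 24.6 [ 60.  -3. -26.]
   r 75 31 ang med 22.2 iqr 21.3 22.9 [ 80.  -3. -32.]
   r 95 31 ang med 22.0 iqr 21.5 23.0 [ 97.  -2. -40.]
   r 115 31 ang med 21.5 iqr 20.8 22.3 [116.  -2. -46.]
   r 135 30 ang med 21.3 iqr 20.8 21.8 [134.  -3. -52.]
   r 175 16 ang med 117.9 iqr 116.5 119.2 [ -85.   -2. -161.]
rmax 184.45621087429976
t 54
   r 135 20 ang med 20.2 iqr 19.7 20.6 [136.   1. -50.]
   r 175 33 ang med 119.3 iqr 118.0 120.9 [ -89.   -2. -159.]
rmax 184.67437588518726
U [-297.5   69.2  177.1] 15.7 [-0.6 -0.2 -1. ] 25.5667
```

View pics/c3sc.png

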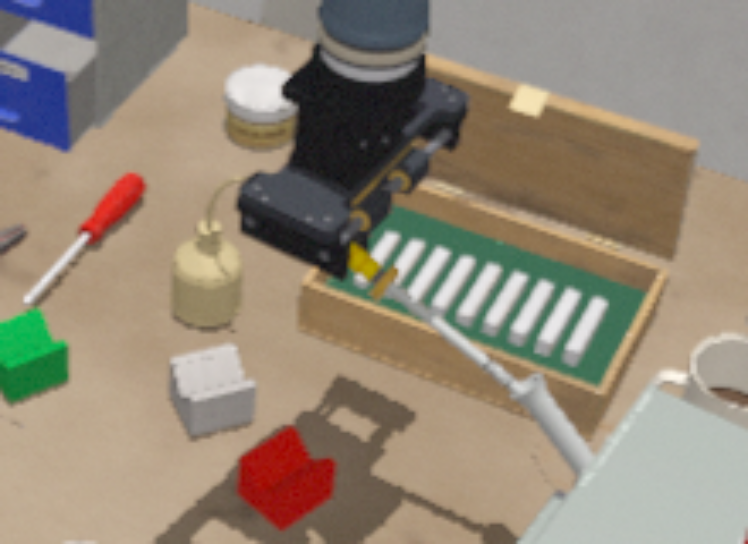

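```bash
python3 -m crank '{"claw":[1,1,1,1,1,1,1,1],"linear":[[-1.5,3.4,-10.5],[-1.2,2.7,-10.7],[-0.9,2.1,-10.9],[-0.6,1.4,-11],[-0.3,0.7,-11.1],[0,0,-11],[0,0,-2],[0,0,0]],"roll":[0,0,0,0,0,0,0,0]}' 5
python3 -m crank '{"claw":[1,1,1,1],"linear":[[0,0,0],[0,0,0],[0,0,0],[0,0,0]],"roll":[0,0,0,0]}' 60
python3 meas.py c4
```

```text
t: 26.33
tool_pos: [601.6, 304.6, 111.8]
eef_rot: [[-0.395, 0.919, -0.003], [0.919, 0.395, -0.001], [0.0, -0.003, -1.0]]
wrist_force: [-1.5, -0.0, -0.3]
opening: 15.5
t: 26.67
tool_pos: [602.9, 305.0, 114.1]
eef_rot: [[-0.395, 0.919, 0.001], [0.919, 0.395, 0.0], [-0.0, 0.001, -1.0]]
wrist_force: [0.1, -0.8, -0.8]
opening: 14.4
s 165
   r 55 29 ang med -0.1 iqr -1.3 1.9 [65. -3.  0.]
   r 75 29 ang med -0.6 iqr -1.3 0.6 [85. -3.  1.]
   r 95 29 ang med -1.3 iqr -1.9 -0.1 [106.  -3.   2.]
   r 115 50 ang med -0.1 iqr -1.9 126.1 [118.  -4.   0.]
   r 135 28 ang med -2.0 iqr -2.6 -1.4 [144.  -3.   5.]
rmax 152.13816816281002
t 88
   r 95 5 ang med -2.7 iqr -2.9 -2.2 [114.   1.   5.]
   r 115 61 ang med 122.4 iqr -2.2 130.0 [-68.  -2. -93.]
   r 135 22 ang med -2.4 iqr -3.1 -2.2 [143.   0.   6.]
rmax 151.3629849891303
U [-307.2   71.6  114.1] 14.4 [ 0.1 -0.8 -0.8] 26.6667
```

View pics/c4sc.png

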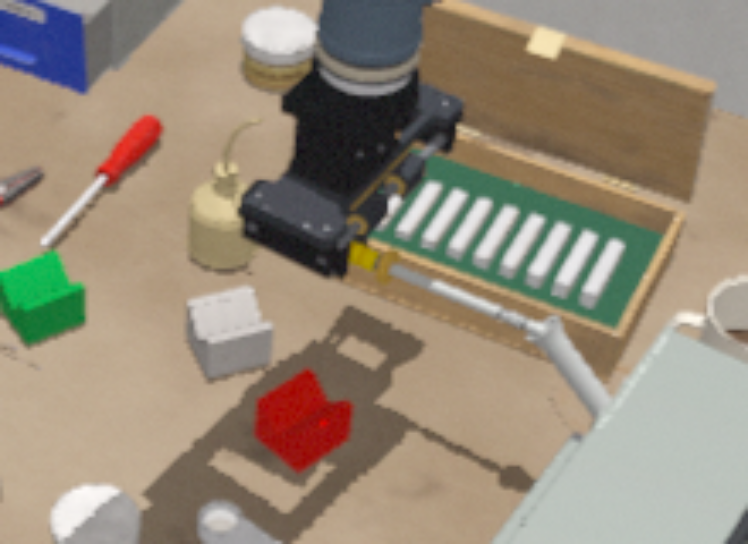

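```bash
python3 -m crank '{"claw":[1,1,1,1,1,1,1,1,1],"linear":[[-1.5,3.5,0],[-3,7,0],[-3.5,8,1],[-4,9,2],[-4,9,5],[-3,7,8],[0,0,10],[0,0,10],[0,0,5]],"roll":[0,0,0,0,0,0,0,0,0]}' 60
python3 -m crank '{"claw":[1,1,1,1,1,1,1,1,1,1,1,1],"linear":[[0,0,8],[0,0,14],[0,0,18],[0,0,18],[0,0,18],[0,0,14],[0,0,10],[0,0,6],[0,0,3],[0,0,0],[0,0,0],[0,0,0]],"roll":[0,0,0,0,0,0,0,0,0,0,0,0]}'
python3 meas.py c5
python3 - <<'E'
from h import *
im,W=cloud('c5t');Q=toU(W)
m=(W[...,2]>130)&(W[...,2]<137.5)&(Q[...,0]<-70)&(Q[...,0]>-130)&(Q[...,1]<5)&(Q[...,1]>-125)
P=Q[m]
for a in range(-120,5,25):
    j=(P[:,1]>=a)&(P[:,1]<a+25); print('door',a,j.sum(),np.percentile(P[j,0],[5,50]).round(1) if j.sum() else '')
cv2.imwrite('pics/c5tz.png',cv2.resize(im[30:200,260:500],None,fx=3.2,fy=3.2)[:,:,::-1])
cv2.imwrite('pics/c5full.png',cv2.imread('pics/c5s.png'))
E
```

```text
t: 27.52
tool_pos: [584.6, 349.0, 157.0]
eef_rot: [[-0.395, 0.919, 0.004], [0.919, 0.395, 0.001], [-0.0, 0.004, -1.0]]
wrist_force: [0.6, -0.3, 0.6]
opening: 14.1
t: 28.52
tool_pos: [583.0, 348.2, 262.2]
eef_rot: [[-0.395, 0.919, -0.002], [0.919, 0.395, -0.001], [0.0, -0.002, -1.0]]
wrist_force: [0.9, 0.3, -0.4]
opening: 14.3
s 187
   r 55 33 ang med 1.0 iqr -0.4 2.4 [64. -4. -1.]
   r 75 32 ang med -0.4 iqr -1.6 1.0 [85. -3.  1.]
   r 95 32 ang med -1.0 iqr -1.5 -0.1 [105.  -3.   2.]
   r 115 32 ang med -1.3 iqr -2.2 -0.8 [126.  -3.   3.]
   r 135 36 ang med -1.8 iqr -2.4 -1.1 [145.  -2.   5.]
   r 155 22 ang med -2.0 iqr -2.5 -1.2 [161.  -2.   6.]
rmax 166.77019606445663
t 139
   r 55 20 ang med -3.5 iqr -4.0 -2.0 [60. -1.  3.]
   r 95 28 ang med -2.6 iqr -3.3 -1.9 [108.   0.   5.]
   r 115 37 ang med -3.1 iqr -3.7 -2.2 [124.   0.   7.]
   r 135 36 ang med -3.1 iqr -3.4 -2.8 [145.   0.   8.]
   r 155 18 ang med -2.9 iqr -3.3 -2.4 [159.   0.   8.]
rmax 166.28450836675523
U [-354.7   70.3  262.2] 14.3 [ 0.9  0.3 -0.4] 28.5167
door -120 52 [-84.9 -79.2]
door -95 49 [-84.4 -79. ]
door -70 47 [-85.1 -80.6]
door -45 43 [-84.6 -79.4]
door -20 38 [-84.4 -79.5]
```

View pics/c5s.png

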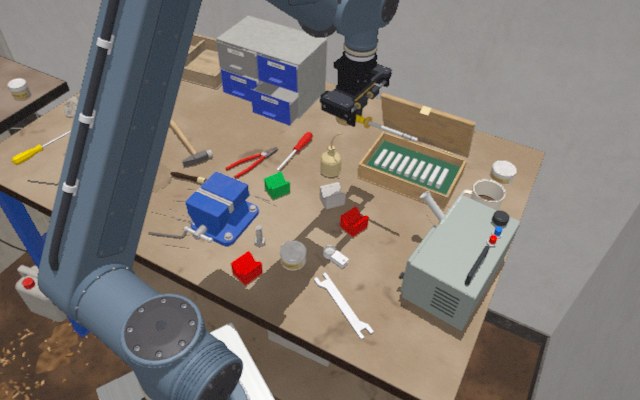

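View pics/c5tz.png

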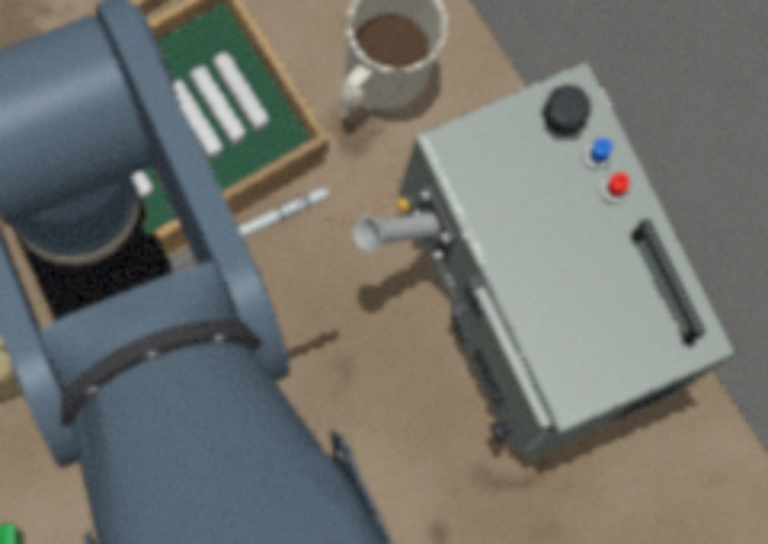

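```bash
python3 -m crank '{"claw":[1,1,1,1],"linear":[[0,0,0],[0,0,0],[0,0,0],[0,0,0]],"roll":[0,0,0,0]}'
python3 - <<'E'
from cell import arm
print(arm.job_done())
E
```

```text
t: 28.95
tool_pos: [583.5, 348.5, 263.4]
eef_rot: [[-0.395, 0.919, -0.0], [0.919, 0.395, -0.0], [0.0, -0.0, -1.0]]
wrist_force: [-0.3, -0.7, -1.4]
opening: 14.3
the job is handed in; nothing more can be done
None
```

I handed the job in at about 29 s of the 64 s allowed, with the door shut and the rod held up level. No verdict was reported, so the results below are from my own camera and force readings.

- **Door:** I pushed it until it met a hard stop at about 22 N. Depth readings show it flat against the unit's front both then and at the end. I judged it shut from these readings; the door angle itself was not read.
- **Getting the rod to 40°:** The tool can only point straight down, so the rod had to pivot in a light grip. It first swung past vertical, and one try at tilting it on the bench failed. I then rested its tip in the tube's flare and moved the gripper back along an arc, which worked.
- **Insertion:** I slid the rod in until the collar met the mouth. Another 6 mm of push raised the force to about 11 N and the collar did not move. In the close crop it sat against the mouth.
- **Withdrawal:** I took a fresh grip on the handle while the tube held the rod and drew it out until only the tip was in the mouth. I levelled it on the mouth's lower lip, tightened to 60 N, pulled it clear and lifted it.
- **Last checks:**
  - The rod is 3–4° off level, tip slightly up; the two cameras read 4.1° and 2.9°, and the limit is 8.6°.
  - Handle and tip are about 280 mm above the bench, and the tip is about 150 mm from the mouth.
  - In the last pictures, what I could see of the oil can, grease tin, loupe, spanner and screwdriver looked undisturbed. I did not measure their positions again.

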